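# Clamp a sample vial for uncapping and keep the squeeze on

## Robot

A 7-joint arm with a two-finger parallel gripper is mounted at the origin on a cart in front of the work surface, level with it; the furniture and walls round the work are solid. World frame = base frame: x ahead of the robot, y to its left, z up, the work surface at z = 0. Lengths are in m, angles in degrees, forces in N, time in s.
With the tool pointing down it reaches from about 0.425 to 1.025 m from the base axis. Payload 9.4 kg.
Tool frame: the origin (TCP) lies on the centre line of the jaws, within the pads' length; the fingertips stand 14 mm ahead of it and the grasp point (between the pads) lies 5 mm behind it; x points along the fingers, z is the direction in which the jaws open and shut, and the axes are right-handed (so a half turn about x gives the same grasp; the last joint's range is limited). The gripper opens to 85 mm and grips with 20 to 120 N. Pads are 22 mm wide; open, the fingers measure 114 mm over their backs; the gripper's body (76 mm by 85 mm) begins 54 mm behind the grasp point. The pads swing forward as they close: fully open they stand 13 mm farther back than shut.
Start: joints at [62.183, 34.337, -0.143, 91.639, 0.103, 54.024, -4.572], TCP at [0.288, -0.665, 0.245] pointing down, gripper open.
Joint ranges: [-147.43, 147.43], [-19.82, 112.94], [-74.19, 73.91], [6.32, 146.72], [-59.91, 239.91], [6.04, 106.73], [-150.56, 150.56]. Speed limits (degrees/s): [127.2, 127.2, 172.46, 172.46, 180, 180, 180].

## Interface

Orientations are given as [roll, pitch, yaw] about the fixed x, y, z axes, in that order (R = Rz(yaw) Ry(pitch) Rx(roll)).
In Python, from bench import state, optics, order gives the robot as it stands.
- The arm moves only by the tool send_rows, never from a script. Its argument "moves" is a list that holds one entry, the list of rows, each a list of 4 numbers: the shift along the tool's x, y, z in cm, then the turn about the tool's x in degrees. A call has 1 to 10 rows; each row is the pose to reach, as a shift and turn from the pose commanded when the call began, along the tool's axes at that moment; what a row does not reach only later rows make up. A row lasts 1/12 s, in which the tool goes at most 41.7 mm and 7.16 degrees, less where a joint would pass 70% of its speed; a pose out of reach is approached as far as the arm can. A call with a gripper value outside its range is refused whole. "claw" is the opening, from 0 (shut) to 1 (fully open), set as the call begins (left out, the last holds). The fingers move at their own pace and stop on an object; "grip_force" is the grip in N (left out, the last holds). Time passes only in rows, so rows that repeat a pose let the fingers close. It gives the time, the measured TCP pose, the force and the opening at its end, in the units of the state.
- state(): the state, without advancing time (a new reading comes with each control period).
- optics.snapshot(name): name is "scene" or "side" or "wrist"; returns a dict with "pixels" (400x640x3 uint8, red, green, blue), "fx", "fy", "cx", "cy" (pixels), "dist" ([k1, k2, p1, p2, k3] as OpenCV has them; the pictures are not rectified), "rvec" (rotation vector, rad) and "tvec" (3), from world to camera coordinates, as OpenCV has them. Camera axes: x right, y down, z forward; pixel columns grow to the right and rows downward; lengths in m; the calibration is good to about 2 mm. A picture is of the moment at which its call begins. There is no depth.
- order.job_done(): hands the job in, once; it reports no verdict.
The state is a dict: "clock": time; "q": joint angles; "qvel": joint speeds; "joint_torque": joint torques, N m; "ee_pos": TCP position; "orientation": TCP orientation; "contact_force": force on the tool from outside, world axes, zero at the start; "torque": the same for the moment, N m; "finger_gap": finger opening in m.
Only numpy, scipy, OpenCV 4.12 (cv2) and the standard library are available. Lean on these libraries where they do the work, as an engineer would, in place of code of your own. Each camera call takes 0.05 s, during which the arm holds its last target.

## Task

A colleague is about to unscrew the cap of the sample vial, so hold the vial for them: stand it upright in the V-shaped recess of the bench clamp and let go of it, then pump the clamp's trigger towards the fixed grip, as often as it takes, until the sprung pad on the jaw presses the vial into the V and has been pushed about half-way back into the jaw, never all the way. Advance the jaw with the trigger only, do not shove the jaw itself, and do not disturb the timer, the carton and the roll of tape. Finish while holding: keep the trigger squeezed so that this pressure stays on the vial.

Things in the scene. Friction and masses are not known exactly. Their poses are not given: they have to be found in the camera images.
- vial_mid (a point): the sample vial, a round upright tube 72 mm tall with a body 20 mm across and a screw cap 23 mm across in its top 16 mm, about 22 g; this point is at its centre, 36 mm above its foot, its z axis points to the cap
- clamp: the bench clamp, fixed to the table: a grey foot plate 286 x 90 x 12 mm; origin under the middle of the plate, x axis along the plate in the direction in which the jaw advances, z up. Along x from -143 to +143 mm come the trigger, the fixed grip, the jaw (top 48 mm above the table) and the V-block (top 48 mm above the table)
- seat (a point): point on top of the foot plate (12 mm above the table) on which the vial's foot is centred when the vial is nested in the V; at x = +108 mm of the clamp; same axes as the clamp. The V opens towards the jaw (-x); the free plate in front of it, between jaw pad and V, lets the vial stand a few mm short of the V and be pushed into it by the pad
- grip (a point): the black fixed grip, an upright post 20 mm (along clamp x) x 34 mm, from 42 to 107 mm above the table; this point is in its middle at 80 mm height, at x = -43 mm of the clamp; same axes as the clamp
- trigger_mid (a point): the black trigger, an upright post 14 mm (along clamp x) x 34 mm with its top 102 mm above the table, 44 mm behind the fixed grip at rest (61 mm over the outer faces of both); this point is in its middle at 80 mm height; same axes as the clamp; it moves with the trigger
- trigger (a joint): travel of the trigger towards the fixed grip, 0 at rest to 0.018 m fully squeezed (then 43 mm over the outer faces); a return spring of 2.4 N at rest to 4.6 N fully squeezed brings it back. Squeezing carries the jaw forward 1:1 through a ratchet with 7 mm teeth (so up to 7 mm of lost motion at the start of a stroke); while the trigger returns the jaw stays; the slides are damped, so a fast squeeze feels a few N stiffer
- jaw (a joint): advance of the jaw towards the V, from 0 to 0.09 m, about 0.02 to 0.045 at the start; a brake of about 3 N holds it where it is left, so once the trigger is released only about 3 N of pressure remains on the vial. The pad's face, with the pad not pushed in, is at x = 0.025 + this value (m) of the clamp, and it meets a nested vial at x = +0.098
- pad (a joint): how far the sprung rubber pad (46 mm wide, 26 mm tall) is pushed back into the jaw, 0 (free) to 0.012 m (fully home); about 1.5 N per mm, so about 9 N on the vial half-way. A squeeze of the trigger harder than about 25 N drives it fully home and would crush the vial
- pad_face (a point): centre of the front face of the pad, moves with the pad; same axes as the clamp
- timer: bystander: round white clockwork timer, 68 mm across, 46 mm tall; origin at the centre of its underside
- carton: bystander: small printed carton 86 x 54 x 40 mm; origin at the centre of its underside
- tape: bystander: roll of tape, 100 mm across, 25 mm tall, lying flat; origin at the centre of its underside
Mind the look-alikes: they are no part of the job. Of the things that look like the part that bears vial_mid, take the one that is farthest to the robot's left at the start.

How it is judged:
By the outcome, as a careful person would: the job done as asked, in the order asked, and still so for the second after the job is handed in, while the arm keeps its last pose, push and grip.
It also fails if it takes over 72 s, if anything falls off the work surface, if the arm or the gripper's body presses on something with over 40 N, if the wrist force passes 120 N, or if a joint passes its speed limit or range.

## Working session

There is one attempt and no reset: what is moved stays moved. The work goes in short steps, Python scripts to look and compute and a tool call to move; the robot and the scene stay as the last step left them, time stands still between calls to the robot, and variables do not carry over. Pictures are saved under pics/ and viewed, and the job is handed in when it is done.

Besides the shell and the picture viewer there is one more tool, called after ">>>" by a JSON object that holds its "api" and its "payload". send_rows: Moves the arm, as the interface text tells. Its arguments: {"type":"object","properties":{"moves":{"type":"array"},"claw":{"type":"number"},"grip_force":{"type":"number"}},"required":["moves"]}

```bash
ls; mkdir -p pics; python3 - <<'E'
from bench import state, optics
import cv2, json
print(state())
for n in ["scene","side","wrist"]:
    s=optics.snapshot(n); cv2.imwrite(f"pics/{n}0.png",s["pixels"][:,:,::-1])
    print(n,{k:v for k,v in s.items() if k!="pixels"})
E
```

```text
pics
{'clock': 0.0, 'q': array([62.18296417, 34.38599803, -0.14630224, 91.68189131,  0.10276909,
       54.02602119, -4.57062216]), 'qvel': array([-0.00438025,  0.02275475,  0.11669444,  0.0292997 ,  0.02505937,
       -0.00628024, -0.00918889]), 'joint_torque': array([ 2.38421735e-04, -7.76460242e+01,  1.56431369e+00, -2.58010626e+01,
        1.21980152e-02,  8.78191990e-03,  2.27254077e-06]), 'ee_pos': array([ 0.28799674, -0.66482804,  0.24439215]), 'orientation': array([-175.15808002,   89.90621887,  118.269574  ]), 'contact_force': array([0.50692596, 0.38383209, 0.29150322]), 'torque': array([ 0.02872124,  0.03479179, -0.03533297]), 'finger_gap': 0.08521033984839585}
scene {'fx': 398.3661158900551, 'fy': 398.3661158900551, 'cx': 322.226974622375, 'cy': 197.81938160749672, 'dist': array([0.02211952, 0.        , 0.        , 0.        , 0.        ]), 'rvec': array([ 1.85890578, -0.95105189,  0.58717157]), 'tvec': array([-0.56717706,  0.2103745 ,  0.66039524])}
side {'fx': 512.5969866027375, 'fy': 512.5969866027375, 'cx': 302.7579340596493, 'cy': 206.66681726843672, 'dist': array([-0.00747499,  0.        ,  0.        ,  0.        ,  0.        ]), 'rvec': array([ 0.65096329, -2.61195411,  1.16576341]), 'tvec': array([0.33876833, 0.41631752, 0.85049999])}
wrist {'fx': 356.55747432151395, 'fy': 356.55747432151395, 'cx': 318.704049181202, 'cy': 199.0246960322945, 'dist': array([-0.0085366,  0.       ,  0.       ,  0.       ,  0.       ]), 'rvec': array([-2.38325093,  1.56560038,  0.26427096]), 'tvec': array([-0.72396877, -0.04238989,  0.38040883])}
```

View pics/scene0.png

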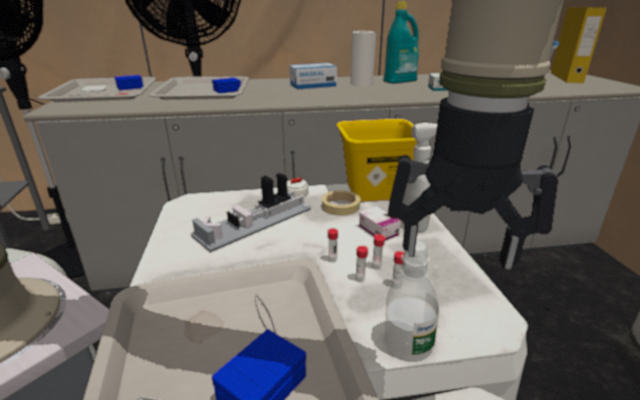

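View pics/side0.png

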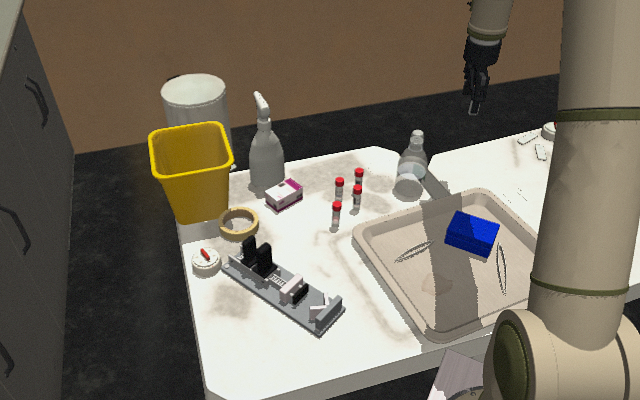

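View pics/wrist0.png

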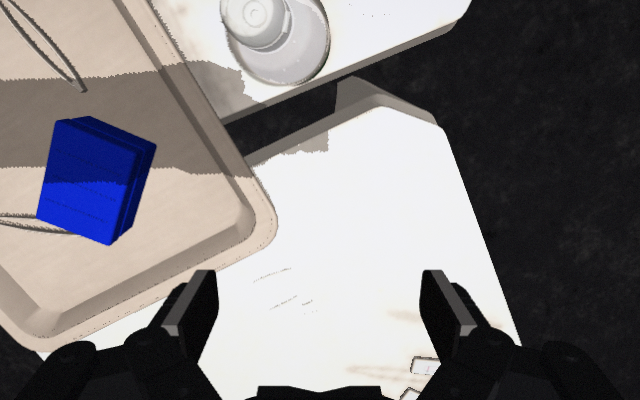

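The four red-capped vials are near (330,243) in scene and (350,195) in side. The clamp is at (250,220) in scene and (285,290) in side. I'll enlarge these areas.

```bash
cat > h.py <<'E'
import numpy as np, cv2
from scipy.optimize import least_squares
def K(s): return np.array([[s["fx"],0,s["cx"]],[0,s["fy"],s["cy"]],[0,0,1]])
def proj(s,P): return cv2.projectPoints(np.atleast_2d(np.array(P,float)),s["rvec"],s["tvec"],K(s),s["dist"])[0][:,0]
def ray(s,uv):
    n=cv2.undistortPoints(np.array([[uv]],float),K(s),s["dist"])[0,0]
    R=cv2.Rodrigues(s["rvec"])[0]; o=-R.T@s["tvec"]; d=R.T@np.array([n[0],n[1],1]); return o,d/np.linalg.norm(d)
def onz(s,uv,z):
    o,d=ray(s,uv); return o+d*(z-o[2])/d[2]
def tri(s1,u1,s2,u2):
    o1,d1=ray(s1,u1);o2,d2=ray(s2,u2)
    A=np.stack([d1,-d2],1); t=np.linalg.lstsq(A,o2-o1,rcond=None)[0]
    a=o1+d1*t[0];b=o2+d2*t[1]; return (a+b)/2,np.linalg.norm(a-b)
def crop(s,x0,y0,w,h,k,fn):
    im=s["pixels"][y0:y0+h,x0:x0+w,::-1]; im=cv2.resize(im,None,fx=k,fy=k,interpolation=cv2.INTER_CUBIC)
    for x in range((x0+9)//10*10,x0+w,10):
        cv2.line(im,((x-x0)*k,0),((x-x0)*k,4 if x%50 else 12),(0,0,255),1)
        if x%20==0: cv2.putText(im,str(x),((x-x0)*k,22),0,.35,(0,0,255),1)
    for y in range((y0+9)//10*10,y0+h,10):
        cv2.line(im,(0,(y-y0)*k),(4 if y%50 else 12,(y-y0)*k),(0,0,255),1)
        if y%20==0: cv2.putText(im,str(y),(6,(y-y0)*k+4),0,.35,(0,0,255),1)
    cv2.imwrite(fn,im)
E
python3 - <<'E'
from bench import optics
from h import *
import pickle
a=optics.snapshot("scene");b=optics.snapshot("side");pickle.dump((a,b),open("s0.pkl","wb"))
crop(a,185,165,230,130,3,"pics/a1.png")
crop(b,185,160,190,180,3,"pics/b1.png")
def caps(s,x0,y0,x1,y1):
    im=s["pixels"].astype(int); m=((im[...,0]>110)&(im[...,1]<70)&(im[...,2]<70)).astype(np.uint8)
    n,l,st,c=cv2.connectedComponentsWithStats(m)
    return [c[i] for i in range(1,n) if st[i,4]>15 and x0<c[i][0]<x1 and y0<c[i][1]<y1]
ca=caps(a,320,220,420,300);cb=caps(b,320,160,380,240)
for c in ca: print(c,onz(a,c,.064))
for c in cb: print(c,onz(b,c,.064))
E
```

```text
[332.18571429 234.32857143] [ 0.48928362 -0.37082523  0.064     ]
[378.78787879 239.46464646] [ 0.52689851 -0.45499938  0.064     ]
[361.82022472 251.86516854] [ 0.47100511 -0.44995761  0.064     ]
[398.40322581 257.83870968] [ 0.49343726 -0.51321129  0.064     ]
[358.6        170.74285714] [ 0.49937313 -0.52097257  0.064     ]
[339.5        179.94117647] [ 0.52702389 -0.46368153  0.064     ]
[357.46666667 187.        ] [ 0.47537335 -0.45896603  0.064     ]
[336.31818182 204.11363636] [ 0.49437734 -0.3762811   0.064     ]
```

View pics/a1.png

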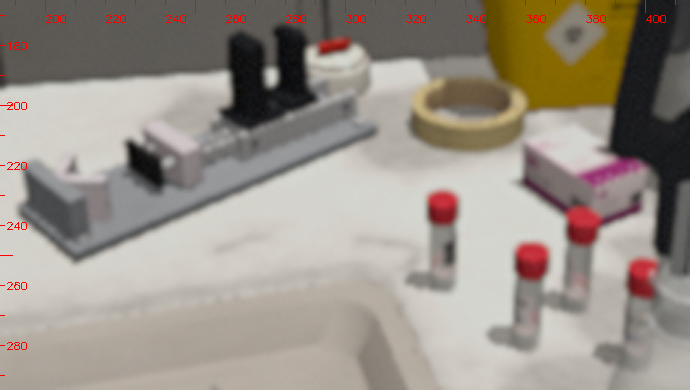

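View pics/b1.png

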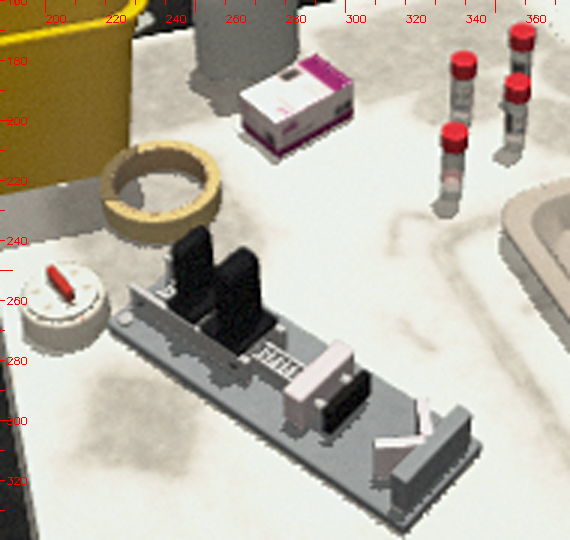

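```bash
python3 - <<'E'
from h import *
import pickle
a,b=pickle.load(open("s0.pkl","rb"))
crop(a,188,165,130,92,6,"pics/a2.png")
crop(b,215,230,135,110,5,"pics/b2.png")
for s,L in ((a,[(192,235.5),(210,250.5),(310.5,207.5)]),(b,[(319,336),(345,308.5),(221.5,271)])):
    for p in L: print(p,onz(s,p,.012))
E
```

```text
(192, 235.5) [ 0.37261303 -0.07423467  0.012     ]
(210, 250.5) [ 0.35685801 -0.1529349   0.012     ]
(310.5, 207.5) [ 0.63156401 -0.20736119  0.012     ]
(319, 336) [ 0.37874554 -0.05754738  0.012     ]
(345, 308.5) [ 0.3612575  -0.14253628  0.012     ]
(221.5, 271) [ 0.64823809 -0.10747605  0.012     ]
```

View pics/a2.png

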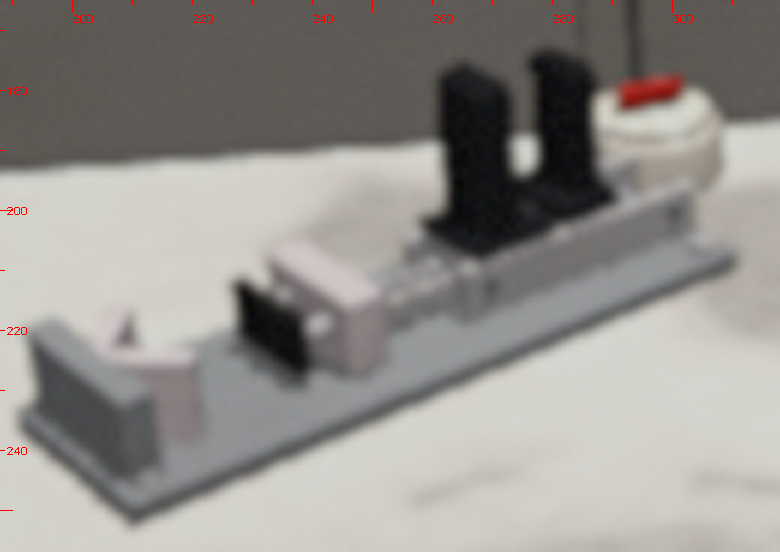

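View pics/b2.png

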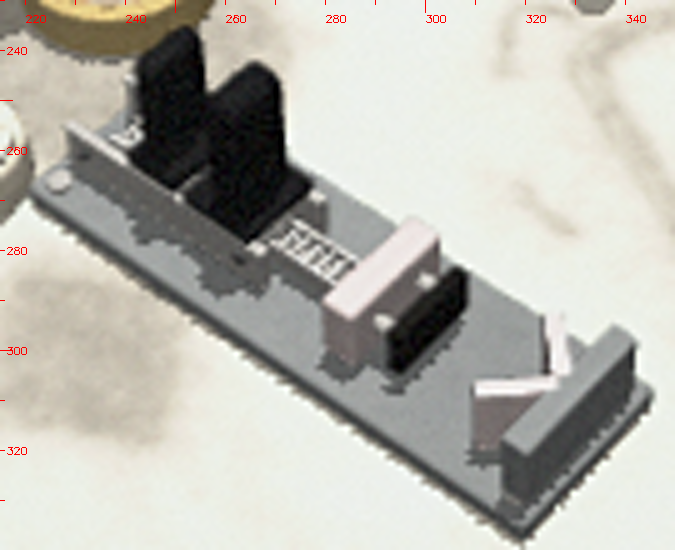

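```bash
cat >> h.py <<'E'
def T(p,P):
    c,s=np.cos(p[2]),np.sin(p[2]); P=np.atleast_2d(P)
    return np.c_[p[0]+c*P[:,0]-s*P[:,1],p[1]+s*P[:,0]+c*P[:,1],P[:,2]]
def fitclamp(obs,p0,verbose=1):
    # obs: list of (cam, uv, clamp point)
    def f(p): return np.concatenate([proj(s,T(p,q))[0]-uv for s,uv,q in obs])
    r=least_squares(f,p0,loss="soft_l1"); 
    if verbose: print("pose",r.x[:2],np.degrees(r.x[2])); print(np.round(f(r.x).reshape(-1,2),1).tolist())
    return r.x
E
python3 - <<'E'
from h import *
import pickle
a,b=pickle.load(open("s0.pkl","rb"))
A=(.143,.045,.012);Bc=(.143,-.045,.012);C=(-.143,.045,.012);D=(-.143,-.045,.012)
# x toward -X world; left of that (+y clamp) is world -Y
oa=[(a,(191.5,235),Bc),(a,(209.7,249.8),A),(a,(310.3,207),C)]
ob=[(b,(318.7,336.3),Bc),(b,(344,308.7),A),(b,(220,268.5),D)]
for o in (oa,ob,oa+ob): fitclamp(o,[.5,-.13,3.3])
for u,v in (((332.2,234.3),(336.3,204.1)),((378.8,239.5),(339.5,180)),((361.8,251.9),(357.5,187)),((209.7,249.8),(344,308.7)),((191.5,235),(318.7,336.3))):
    print(tri(a,u,b,v))
E
```

```text
pose [ 0.50519502 -0.13475697] 169.7425933400086
[[-2.2, -0.8], [0.4, 0.9], [0.8, -0.8]]
pose [ 0.50956031 -0.12796876] 168.37775664363858
[[-0.2, 0.7], [1.5, -0.3], [-1.0, -0.7]]
pose [ 0.50968283 -0.12945747] 168.66592909910182
[[-2.3, -2.9], [-0.6, -1.3], [0.7, -1.5], [0.4, -0.1], [1.9, -1.1], [-0.8, -0.9]]
(array([ 0.49097916, -0.37177664,  0.06587363]), np.float64(0.005254319494813871))
(array([ 0.52364601, -0.45753402,  0.06782114]), np.float64(0.0027934518222752836))
(array([ 0.47097268, -0.4519795 ,  0.06742279]), np.float64(0.005873705519837702))
(array([ 0.36349679, -0.14407348,  0.00718401]), np.float64(0.0014689472639865815))
(array([ 0.38073358, -0.06091087,  0.00463301]), np.float64(0.0008121092096101316))
```

```bash
cat >> h.py <<'E'
from scipy.spatial.transform import Rotation as Rot
def Rt(o): return Rot.from_euler("xyz",o,degrees=True).as_matrix()
def plan(st,p,zdir=None):
    """shift in tool axes (cm) and turn about tool x (deg) so that TCP at p, tool z along +-zdir"""
    R=Rt(st["orientation"]); d=R.T@(np.array(p)-st["ee_pos"])*100
    t=None
    if zdir is not None:
        w=R.T@np.array([zdir[0],zdir[1],0]); t=np.degrees(np.arctan2(-w[1],w[2])); t=(t+90)%180-90
    return np.round(d,2),t
E
python3 - <<'E'
from h import *
from bench import state
s=state(); print(np.round(Rt(s["orientation"]),3))
print(plan(s,[.491,-.372,.25],[1,0]))
import pickle
w=None
from bench import optics
w=optics.snapshot("wrist"); R=cv2.Rodrigues(w["rvec"])[0]; print("cam",-R.T@w["tvec"], "axes",np.round(R,2))
a,b=pickle.load(open("s0.pkl","rb"))
for nm,px in (("timer",(299,198)),("tapeL",(322,213)),("tapeR",(360,213)),("tapefront",(343,214)),("cartonfront",(393,238)),("cartonleft",(360,229))): print(nm,onz(a,px,0.0))
for nm,px in (("timerbottom",(206,276)),("timerleft",(192,265)),("bin",(178,219)),("binr",(230,212)),("tape",(240,240)),("tapel",(219,228))): print(nm,onz(b,px,0.0))
E
```

```text
[[-0.     0.918  0.398]
 [ 0.001  0.398 -0.918]
 [-1.    -0.    -0.001]]
(array([ -0.5 ,  30.27, -18.83]), np.float64(-66.57391883203728))
cam [ 0.36505486 -0.63129846  0.37320617] axes [[ 0.4  -0.92 -0.  ]
 [-0.87 -0.38  0.33]
 [-0.3  -0.13 -0.94]]
timer [ 0.67468434 -0.13517671  0.        ]
tapeL [ 6.42915524e-01 -2.34931341e-01  5.55111512e-17]
tapeR [ 0.69897135 -0.31253187  0.        ]
tapefront [ 0.66953819 -0.28066449  0.        ]
cartonfront [ 0.6420056  -0.43312722  0.        ]
cartonleft [ 0.63208183 -0.35264058  0.        ]
timerbottom [ 0.67783392 -0.08700293  0.        ]
timerleft [ 0.72600157 -0.09881707  0.        ]
bin [ 8.52451042e-01 -2.06743154e-01 -1.11022302e-16]
binr [ 7.50902649e-01 -2.89470785e-01 -1.11022302e-16]
tape [ 6.72788779e-01 -2.17436712e-01  1.11022302e-16]
tapel [ 0.74177204 -0.22805669  0.        ]
```

```bash
python3 - <<'E'
from h import *
import pickle
a,b=pickle.load(open("s0.pkl","rb"))
print(tri(a,(414,250),b,(418,133)), tri(a,(424,127),b,(262,97)))
E
```

```text
(array([ 0.37634603, -0.58548487,  0.17664542]), np.float64(0.005824027422406478)) (array([ 0.73045883, -0.44516241,  0.24637943]), np.float64(0.01909084320432555))
```

>>> {"api": "send_rows", "payload": {"moves": [[[-1, 3, -2, -6.6], [-2, 6, -3.8, -13.3], [-2, 9, -5.7, -20], [-2, 12, -7.5, -26.6], [-2, 15, -9.4, -33.3], [-2, 18, -11.3, -40], [-1.5, 21, -13.2, -46.6], [-1, 24, -15, -53.3], [0, 27, -17, -60], [0, 30.27, -18.83, -66.6]]], "claw": 0.7}}

```text
clock: 1.13
ee_pos: [0.4906, -0.3705, 0.244]
orientation: [158.8, 89.9, 159.1]
contact_force: [0.3, -0.0, -0.2]
finger_gap: 0.0597
```

>>> {"api": "send_rows", "payload": {"moves": [[[0, 0, 0, 0]]]}}

```text
clock: 1.22
ee_pos: [0.4961, -0.3645, 0.2453]
orientation: [52.7, 89.7, 53.6]
contact_force: [-0.0, 0.2, -0.0]
finger_gap: 0.06
```

```bash
python3 - <<'E'
from h import *
from bench import optics,state
import pickle
s=state(); print(s["clock"],s["ee_pos"],s["orientation"],s["finger_gap"]); print(np.round(Rt(s["orientation"]),3))
w=optics.snapshot("wrist"); pickle.dump(w,open("w1.pkl","wb")); cv2.imwrite("pics/w1.png",w["pixels"][:,:,::-1])
print(proj(w,[[.491,-.372,.072],[.491,-.372,0]]))
E
```

```text
1.2167 [ 0.49613486 -0.36452638  0.24530206] [52.65512605 89.73013631 53.59024064] 0.05999100352175087
[[ 0.003 -0.016  1.   ]
 [ 0.004  1.     0.016]
 [-1.     0.004  0.003]]
[[312.82293311 186.37892732]
 [313.69834684 166.94482968]]
```

View pics/w1.png

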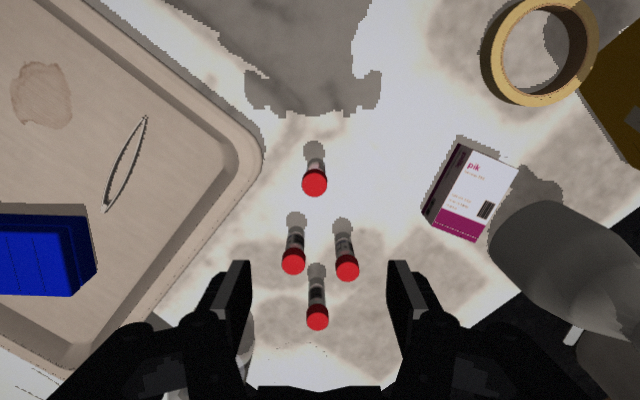

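The target vial's cap top is at about (314,184) and its foot at about (314,158). I'll refine this in a crop.

```bash
python3 - <<'E'
from h import *
import pickle
w=pickle.load(open("w1.pkl","rb"))
crop(w,280,130,70,75,8,"pics/w1c.png")
E
```

```text
(no output)
```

View pics/w1c.png

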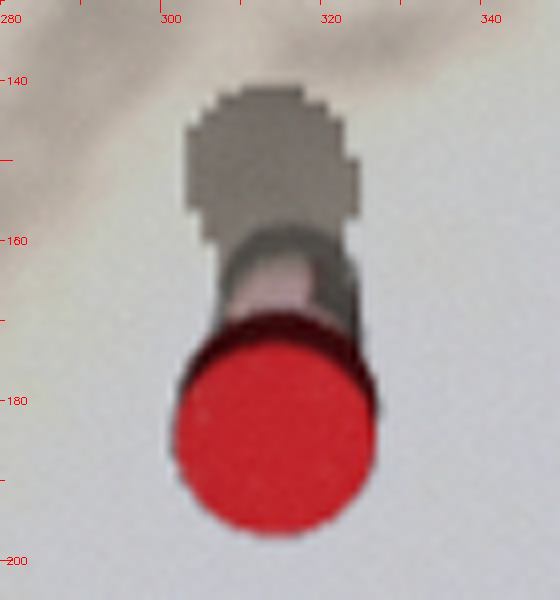

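```bash
python3 - <<'E'
from h import *
import pickle
from bench import state
w=pickle.load(open("w1.pkl","rb"))
p=onz(w,(313.9,184.3),.072); print(p, np.linalg.norm(onz(w,(301.2,184),.072)-onz(w,(326.8,184),.072)))
s=state(); print(s["ee_pos"])
for z in (.12,.058): print(plan(s,[p[0],p[1],z],[1,0]))
E
```

```text
[ 0.4919305 -0.3700695  0.072    ] 0.02258947182142015
[ 0.49398595 -0.36803908  0.24539342]
(array([12.54, -0.22, -0.23]), np.float64(0.4830120146003054))
(array([18.74, -0.23, -0.24]), np.float64(0.4830120146003054))
```

>>> {"api": "send_rows", "payload": {"moves": [[[2, 0, 0, 0], [5, 0, 0, 0], [8, 0, 0, 0], [11, 0, 0, 0], [12.5, 0, 0, 0], [12.5, 0, 0, 0], [12.5, 0, 0, 0], [12.5, 0, 0, 0]]]}}

```text
clock: 1.93
ee_pos: [0.4914, -0.373, 0.1214]
orientation: [-45.0, 89.9, -45.0]
contact_force: [-1.4, 0.7, 1.0]
finger_gap: 0.0597
```

```bash
python3 - <<'E'
from h import *
from bench import optics,state
import pickle
s=state(); print(s["clock"],s["ee_pos"],s["orientation"],s["qvel"].round(2))
w=optics.snapshot("wrist"); pickle.dump(w,open("w2.pkl","wb")); crop(w,160,80,320,230,2,"pics/w2.png")
print(proj(w,[[.492,-.370,.072],[.492,-.370,0]]))
for z in (.058,): print(plan(s,[.492,-.37,z],[1,0]))
E
```

```text
1.9333 [ 0.49140373 -0.37304483  0.12139471] [-44.99386154  89.91502748 -45.04040558] [ 0.05 -0.93 -0.25 -0.11  0.17 -0.23 -0.01]
[[320.64072664 233.56198663]
 [320.07025471 192.52142035]]
(array([6.34, 0.31, 0.05]), np.float64(-0.046575546235985144))
```

View pics/w2.png

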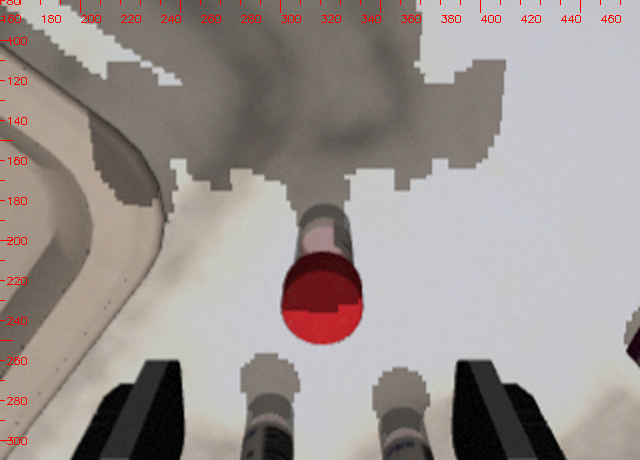

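>>> {"api": "send_rows", "payload": {"moves": [[[2, 0.1, 0.05, 0], [4, 0.2, 0.05, 0], [5.5, 0.2, 0.05, 0], [6.1, 0.2, 0.05, 0], [6.1, 0.2, 0.05, 0], [6.1, 0.2, 0.05, 0]]]}}

```text
clock: 2.48
ee_pos: [0.492, -0.3706, 0.0603]
orientation: [-41.0, 89.9, -41.0]
contact_force: [-1.4, -0.1, 0.4]
finger_gap: 0.0598
```

>>> {"api": "send_rows", "payload": {"moves": [[[0, 0, 0, 0], [0, 0, 0, 0], [0, 0, 0, 0], [0, 0, 0, 0], [0, 0, 0, 0], [0, 0, 0, 0]]], "claw": 0, "grip_force": 20}}

```text
clock: 2.98
ee_pos: [0.4921, -0.3705, 0.0601]
orientation: [-37.6, 89.9, -37.6]
contact_force: [-0.1, 0.4, 6.6]
finger_gap: 0.0217
```

>>> {"api": "send_rows", "payload": {"moves": [[[-2, 0, 0, 0], [-5, 0, 0, 0], [-8, 0, 0, 0], [-11, 0, 0, 0], [-13, 0, 0, 0], [-13, 0, 0, 0]]]}}

```text
clock: 3.48
ee_pos: [0.4932, -0.3712, 0.1938]
orientation: [-35.0, 89.6, -35.0]
contact_force: [0.6, -0.4, -0.6]
finger_gap: 0.0221
```

```bash
python3 - <<'E'
from h import *
from bench import optics,state
import pickle
s=state(); print(s["clock"],s["ee_pos"],s["q"].round(1),s["contact_force"],s["finger_gap"])
b=optics.snapshot("side"); crop(b,280,100,200,130,3,"pics/b3.png")
pc=T([.5075,-.131,np.radians(169)],[.105,0,.19])[0]; print(pc)
print(plan(s,pc,[np.cos(np.radians(79)),np.sin(np.radians(79))]))
E
```

```text
3.4833 [ 0.49324126 -0.37119072  0.19384183] [ 44.3  31.2 -18.6 108.5  14.3  42.2  17.6] [ 0.60959664 -0.36940109 -0.61334256] 0.022067619270847747
[ 0.40442915 -0.11096506  0.19      ]
(array([ 0.24, 26.02, -8.88]), np.float64(-78.99521015569158))
```

View pics/b3.png

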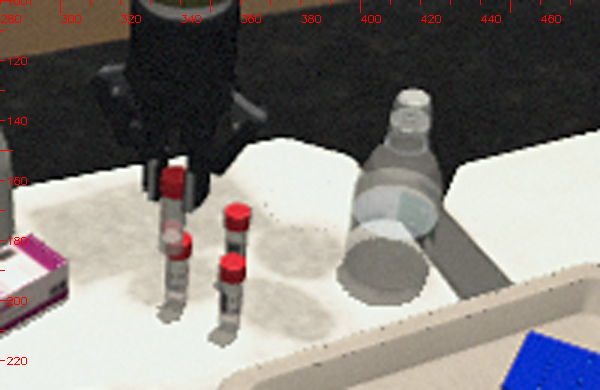

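>>> {"api": "send_rows", "payload": {"moves": [[[0.2, 2.5, -0.9, -7], [0.2, 5, -1.8, -14], [0.2, 7.5, -2.6, -21], [0.2, 10, -3.4, -28], [0.2, 12.5, -4.3, -35], [0.2, 15, -5.1, -42], [0.2, 17.5, -6, -49], [0.2, 20, -6.8, -56], [0.2, 22.5, -7.6, -63], [0.2, 25, -8.5, -70]]]}}

```text
clock: 4.37
ee_pos: [0.4054, -0.119, 0.1865]
orientation: [76.3, 89.9, 146.6]
contact_force: [-0.2, 0.3, -0.9]
finger_gap: 0.0216
```

>>> {"api": "send_rows", "payload": {"moves": [[[0, 0, 0, -7], [0, 0, 0, -9], [0, 0, 0, -9], [0, 0, 0, -9]]]}}

```text
clock: 4.7
ee_pos: [0.406, -0.1202, 0.1866]
orientation: [68.6, 89.9, 147.5]
contact_force: [0.4, -0.9, -0.3]
finger_gap: 0.022
```

```bash
python3 - <<'E'
from h import *
from bench import optics,state
import pickle
s=state(); print(s["clock"],s["ee_pos"],s["q"].round(1),s["contact_force"],s["finger_gap"]); print(Rt(s["orientation"]).round(3))
w=optics.snapshot("wrist"); pickle.dump(w,open("w3.pkl","wb"));cv2.imwrite("pics/w3.png",w["pixels"][:,:,::-1])
E
```

```text
4.7 [ 0.4060187  -0.12019736  0.18662837] [ 40.7  24.2 -42.1 131.3  29.4  33.9  54.9] [ 0.3563906  -0.92800146 -0.34976665] 0.021990137296741784
[[-0.001 -0.981  0.192]
 [ 0.001  0.192  0.981]
 [-1.     0.001  0.001]]
```

View pics/w3.png

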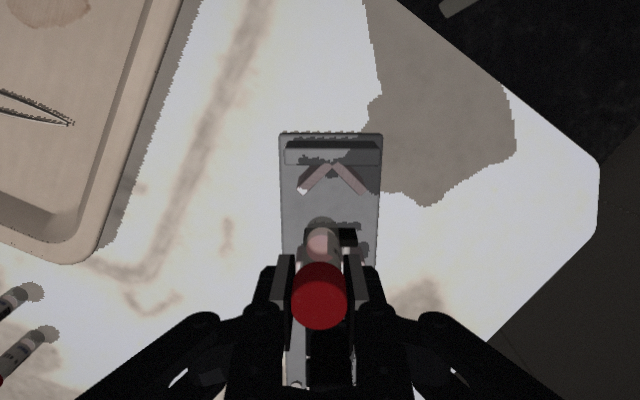

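The V-block is at about (333,150) with its apex near (332,165). The plate end edge runs from (280,133) to (382,133). I'll enlarge this.

```bash
python3 - <<'E'
from h import *
import pickle
w=pickle.load(open("w3.pkl","rb"))
crop(w,268,122,126,90,6,"pics/w3c.png")
E
```

```text
(no output)
```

View pics/w3c.png

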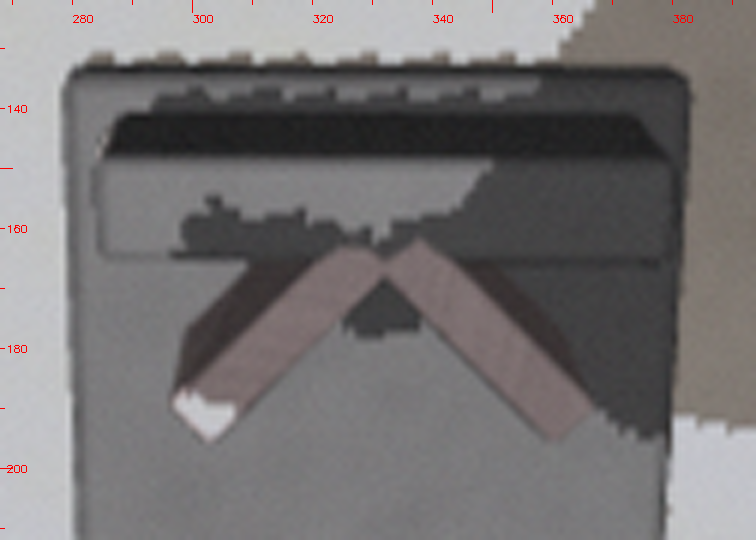

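```bash
python3 - <<'E'
from h import *
import pickle
w=pickle.load(open("w3.pkl","rb"));a,b=pickle.load(open("s0.pkl","rb"))
for nm,uv,z in (("cL",(278.4,134),.012),("cR",(382.2,134),.012),("eL",(280,205),.012),("eR",(378.5,205),.012),("apex",(330.4,166.5),.048),("tL",(301.6,194.8),.048),("tR",(358.6,194.8),.048),("wL",(283.5,165),.048),("wR",(378.3,165),.048),("wLt",(284,148),.048),("wRt",(378.5,148),.048)):
    print(nm,onz(w,uv,z).round(4))
print(np.linalg.norm(onz(w,(278.4,134),.012)-onz(w,(382.2,134),.012)))
E
```

```text
cL [ 0.3616 -0.1462  0.012 ]
cR [ 0.3786 -0.06    0.012 ]
eL [ 0.4242 -0.1594  0.012 ]
eR [ 0.4413 -0.072   0.012 ]
apex [ 0.389  -0.1076  0.048 ]
tL [ 0.4071 -0.1341  0.048 ]
tR [ 0.4158 -0.09    0.048 ]
wL [ 0.3809 -0.1427  0.048 ]
wR [ 0.3949 -0.0714  0.048 ]
wLt [ 0.3681 -0.1394  0.048 ]
wRt [ 0.3819 -0.0694  0.048 ]
0.0878380300913463
```

>>> {"api": "send_rows", "payload": {"moves": [[[0, 0, 0.5, 0], [1, 0, 0.95, 0], [3, 0, 0.95, 0], [5, 0, 0.95, 0], [7, 0, 0.95, 0], [7.4, 0, 0.95, 0], [7.4, 0, 0.95, 0], [7.4, 0, 0.95, 0], [7.4, 0, 0.95, 0]]]}}

```text
clock: 5.5
ee_pos: [0.4088, -0.1108, 0.1141]
orientation: [-94.3, 89.9, -15.3]
contact_force: [0.7, 0.8, -0.4]
finger_gap: 0.0217
```

```bash
python3 - <<'E'
from h import *
from bench import optics,state
import pickle
s=state(); print(s["clock"],s["ee_pos"],s["q"].round(1),s["contact_force"],s["finger_gap"]); print(Rt(s["orientation"]).round(3)[:,0])
w=optics.snapshot("wrist"); pickle.dump(w,open("w4.pkl","wb"));cv2.imwrite("pics/w4.png",w["pixels"][:,:,::-1])
print(plan(s,[.4074,-.1108,.0725],[.1934,.981]))
print(proj(w,np.vstack([T([.510,-.1308,np.radians(168.9)],[[.122,0,.048],[.143,.045,.012],[.143,-.045,.012]])])))
for n in("side","scene"):
    b=optics.snapshot(n); pickle.dump(b,open(n+"4.pkl","wb"))
    crop(b,*((230,220,130,125,5) if n=="side" else (180,160,140,100,5)),f"pics/{n}4.png")
E
```

```text
5.5 [ 0.40875226 -0.11081456  0.11405934] [ 30.1  30.7 -31.4 135.5  42.4  23.2  41.4] [ 0.72605776  0.83239063 -0.37695374] 0.021718936143828478
[ 0.001 -0.    -1.   ]
(array([ 4.16,  0.14, -0.02]), np.float64(0.15883250407958371))
[[318.44566077 196.94866338]
 [249.57159312 148.58374518]
 [387.59470185 148.78727313]]
```

View pics/w4.png

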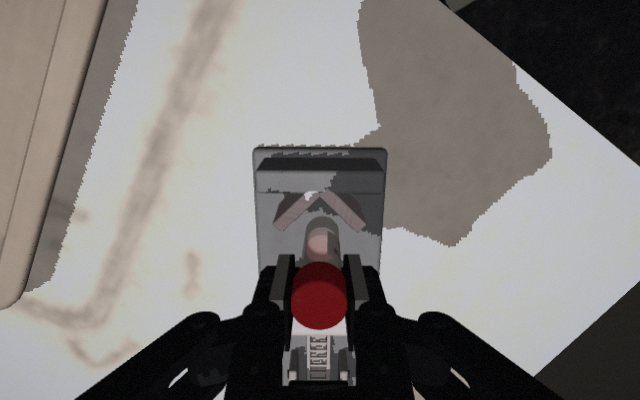

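View pics/side4.png

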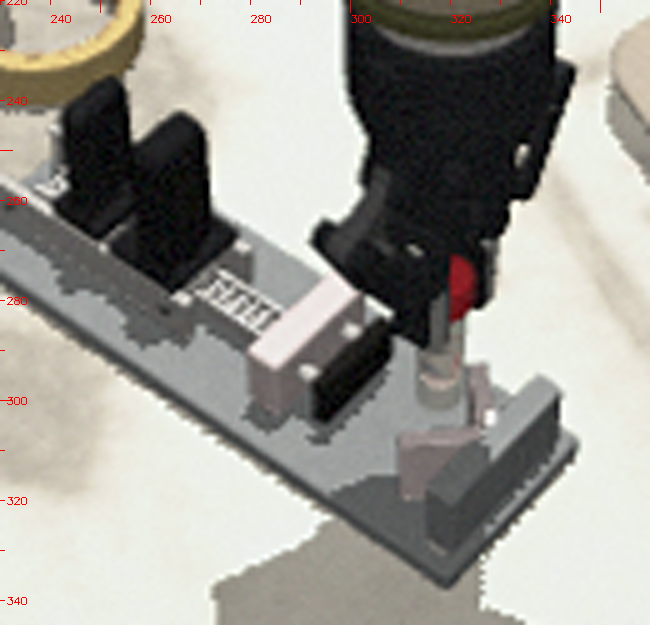

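View pics/scene4.png

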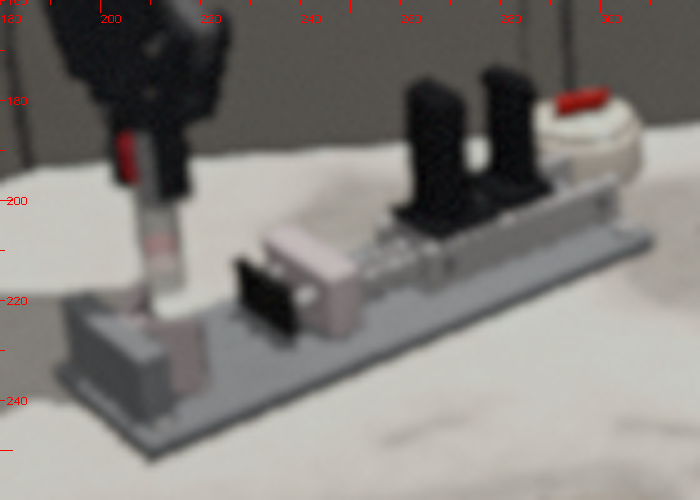

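>>> {"api": "send_rows", "payload": {"moves": [[[1, 0.1, 0.03, 0], [2, 0.14, 0.03, 0], [3, 0.14, 0.03, 0], [3.5, 0.14, 0.03, 0], [3.8, 0.14, 0.03, 0], [4.0, 0.14, 0.03, 0], [4.1, 0.14, 0.03, 0], [4.1, 0.14, 0.03, 0], [4.1, 0.14, 0.03, 0]]]}}

```text
clock: 6.4
ee_pos: [0.4071, -0.1103, 0.0725]
orientation: [-100.9, 90.0, -21.8]
contact_force: [-0.8, 0.6, -0.3]
finger_gap: 0.0218
```

>>> {"api": "send_rows", "payload": {"moves": [[[0.05, 0, 0, 0], [0.1, 0, 0, 0], [0.1, 0, 0, 0], [0.1, 0, 0, 0]]]}}

```text
clock: 6.73
ee_pos: [0.4075, -0.1103, 0.072]
orientation: [-91.0, 89.9, -12.0]
contact_force: [0.5, -0.0, 10.8]
finger_gap: 0.022
```

```bash
python3 - <<'E'
from h import *
from bench import optics,state
for n in("side","scene"):
    b=optics.snapshot(n)
    crop(b,*((270,250,80,90,7) if n=="side" else (180,180,80,80,7)),f"pics/{n}5.png")
print(state()["contact_force"])
E
```

```text
[-1.2037857   0.56010021 10.59209748]
```

View pics/side5.png

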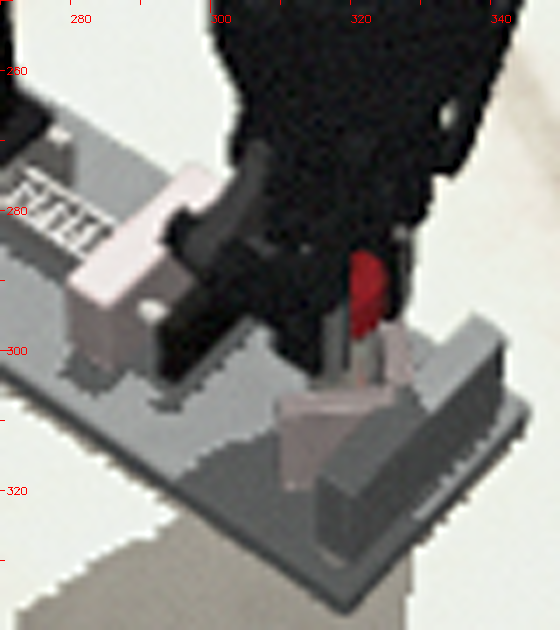

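View pics/scene5.png

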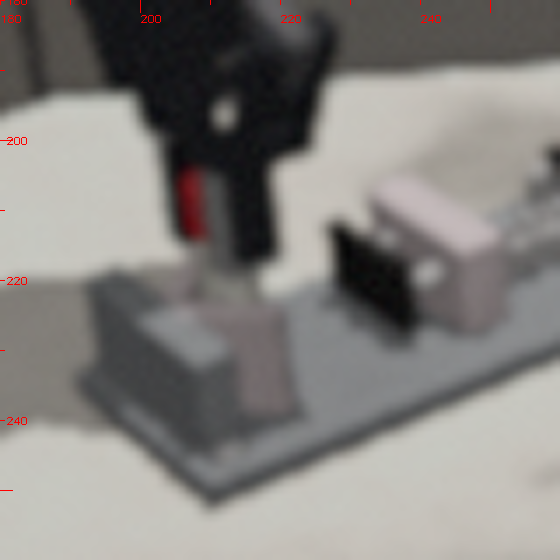

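>>> {"api": "send_rows", "payload": {"moves": [[[-0.05, 0, 0, 0], [-0.05, 0, 0, 0], [-0.05, 0, 0, 0], [-0.05, 0, 0, 0], [-0.05, 0, 0, 0]]], "claw": 0.5}}

```text
clock: 7.25
ee_pos: [0.4069, -0.1103, 0.0717]
orientation: [84.4, 90.0, 163.4]
contact_force: [-1.1, -0.1, -0.4]
finger_gap: 0.0428
```

>>> {"api": "send_rows", "payload": {"moves": [[[-0.5, 0, 0, 0], [-1.5, 0, 0, 0], [-3, 0, 0, 0], [-5, 0, 0, 0], [-8, 0, 0, 0], [-11, 0, 0, 0], [-11, 0, 0, 0], [-11, 0, 0, 0]]]}}

```text
clock: 7.92
ee_pos: [0.4074, -0.1108, 0.1833]
orientation: [-99.5, 89.8, -20.5]
contact_force: [0.0, 0.3, -0.1]
finger_gap: 0.0427
```

```bash
python3 - <<'E'
from h import *
from bench import optics,state
import pickle
s=state(); print(s["ee_pos"],s["clock"])
w=optics.snapshot("wrist"); pickle.dump(w,open("w6.pkl","wb"));cv2.imwrite("pics/w6.png",w["pixels"][:,:,::-1])
a=optics.snapshot("scene");b=optics.snapshot("side");pickle.dump((a,b),open("s6.pkl","wb"))
crop(b,230,220,125,120,5,"pics/side6.png")
E
```

```text
[ 0.40741475 -0.11081106  0.18326731] 7.9167
```

View pics/w6.png

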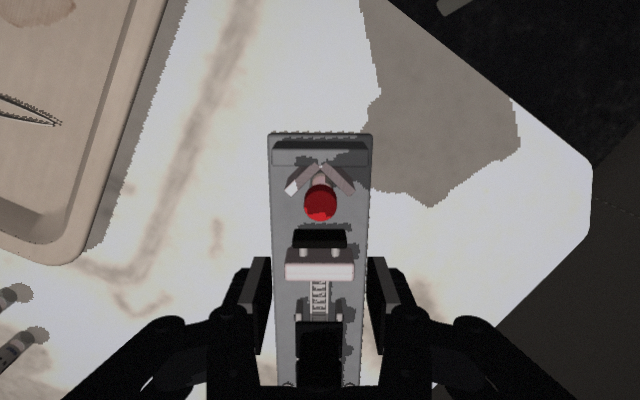

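View pics/side6.png

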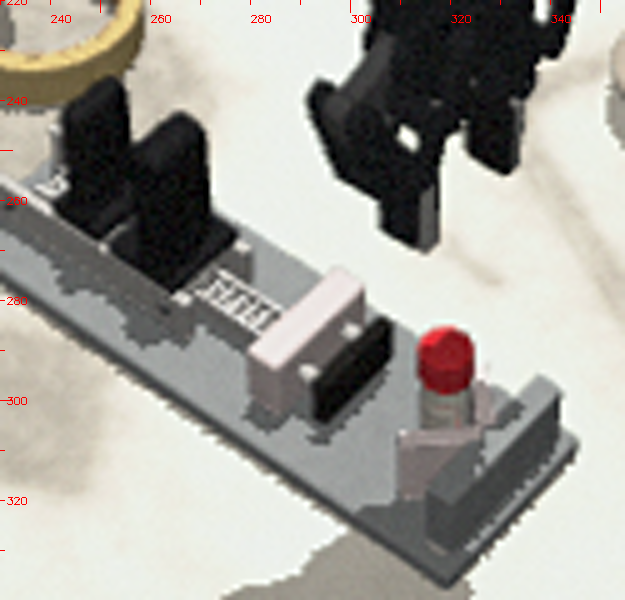

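The vial stands upright in the mouth of the V: cap at (320,203) and apex at (320,166) in wrist. The jaw pad's front edge is near row 230.

```bash
python3 - <<'E'
from h import *
import pickle
w=pickle.load(open("w6.pkl","rb"));a,b=pickle.load(open("s6.pkl","rb"))
crop(w,260,125,120,110,6,"pics/w6c.png")
xd=np.array([np.cos(np.radians(168.9)),np.sin(np.radians(168.9))])
def cl(p): d=np.array(p[:2])-[.510,-.1308]; return d@xd, d@np.array([-xd[1],xd[0]])
print("cap",cl(onz(w,(320,203.5),.084)),onz(w,(320,203.5),.084))
for z in (.04,.045,.048): print("pad",cl(onz(w,(320,230),z)))
print("apex",cl(onz(w,(320,166),.048)),"end",cl(onz(w,(268,134),.012)),cl(onz(w,(373,134.5),.012)))
# posts
print("grip top?",[cl(onz(b,p,.107)) for p in ((263.5,243),)],"trig",[cl(onz(b,p,.102)) for p in ((250,236),)])
# expected projections
for s,n in((a,"scene"),(b,"side")): print(n,proj(s,T([.510,-.1308,np.radians(168.9)],[[-.043,0,.107],[-.087,0,.102],[-.094,0,.102],[.143,.045,.012]])).round(1).tolist())
crop(a,245,165,80,60,9,"pics/a6.png"); crop(b,225,225,60,70,9,"pics/b6.png")
E
```

```text
cap (np.float64(0.10716186846142577), np.float64(-0.0006988795843962099)) [ 0.40497739 -0.10948318  0.084     ]
pad (np.float64(0.06777314687925015), np.float64(-0.000838826765020151))
pad (np.float64(0.07001836565022708), np.float64(-0.0008259927289693715))
pad (np.float64(0.0713654969128133), np.float64(-0.0008182923073389046))
apex (np.float64(0.12433158718722946), np.float64(-0.0007455808899954688)) end (np.float64(0.14285564941623005), np.float64(0.0427095849994581)) (np.float64(0.1424761405869525), np.float64(-0.04513021202647684))
grip top? [(np.float64(-0.049858656105189976), np.float64(0.009116678949396452))] trig [(np.float64(-0.09016054025489252), np.float64(0.009748897675784528))]
scene [[266.5, 176.8], [281.4, 173.7], [283.7, 173.0], [209.8, 248.7]]
side [[263.0, 246.9], [247.9, 239.2], [245.5, 237.7], [346.1, 306.9]]
```

View pics/a6.png

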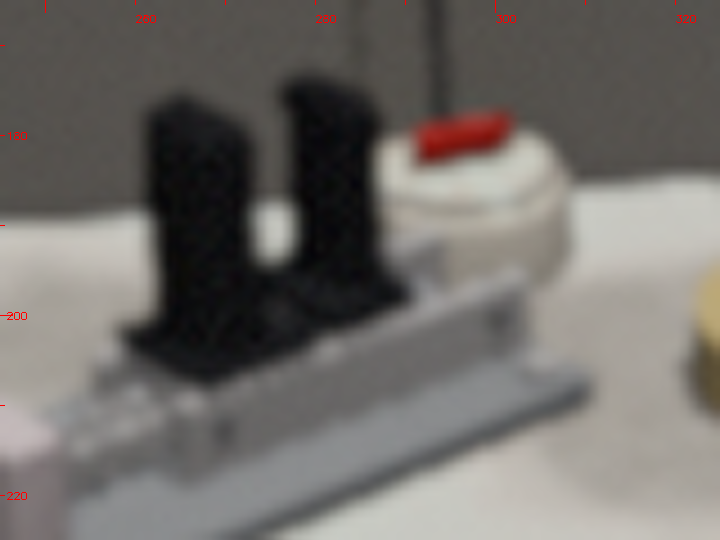

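View pics/b6.png

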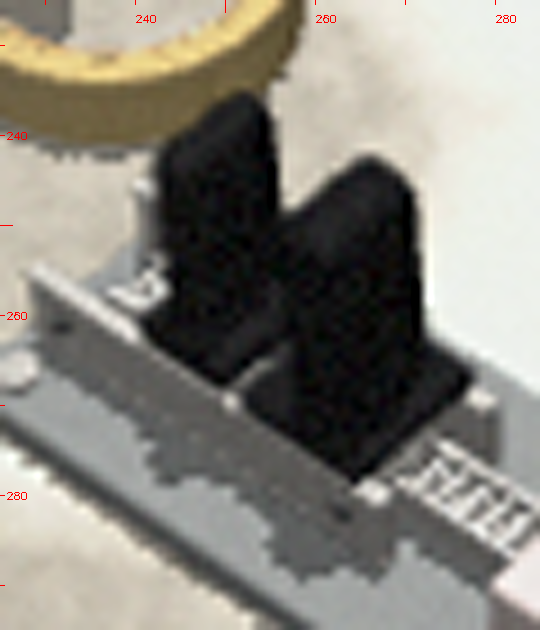

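View pics/w6c.png

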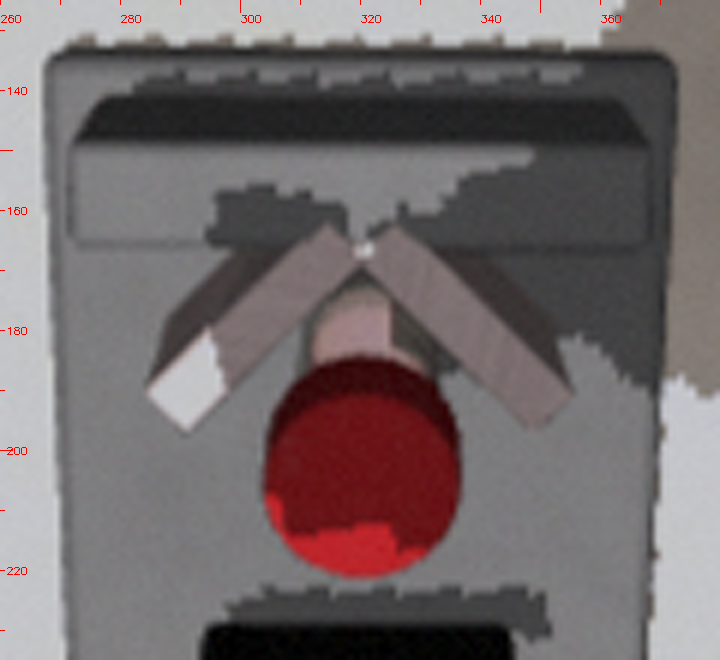

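```bash
python3 - <<'E'
from h import *
from bench import state
s=state()
p=T([.510,-.1308,np.radians(168.9)],[-.116,0,.18])[0]; print(p,plan(s,p,[.1925,.981]))
E
```

```text
[ 0.62382995 -0.15313255  0.18      ] (array([  0.1 , -22.16,  -0.05]), np.float64(0.11837355276317396))
```

>>> {"api": "send_rows", "payload": {"moves": [[[0, -2.5, 0, 0], [0, -5, 0, 0], [0, -8, 0, 0], [0, -11, 0, 0], [0, -14, 0, 0], [0, -17, 0, 0], [0, -20, 0, 0], [0, -22.2, 0, 0.1], [0, -22.2, 0, 0.1], [0, -22.2, 0, 0.1]]], "claw": 0}}

```text
clock: 8.9
ee_pos: [0.625, -0.1518, 0.1797]
orientation: [77.5, 89.8, 156.5]
contact_force: [-0.2, 0.6, 1.4]
finger_gap: -0.0001
```

```bash
python3 - <<'E'
from h import *
from bench import optics,state
import pickle
s=state(); print(s["ee_pos"],s["clock"],s["finger_gap"])
p=T([.510,-.1308,np.radians(168.9)],[-.116,0,.08])[0]; print(p,plan(s,p,[.1925,.981]))
w=optics.snapshot("wrist"); pickle.dump(w,open("w7.pkl","wb"));cv2.imwrite("pics/w7.png",w["pixels"][:,:,::-1])
print(proj(w,T([.510,-.1308,np.radians(168.9)],[[-.043,0,.107],[-.087,0,.102],[-.094,.017,.102],[-.094,-.017,.102]])).round(1))
b=optics.snapshot("side");crop(b,170,150,200,150,4,"pics/side7.png")
E
```

```text
[ 0.62496063 -0.15180628  0.17969264] 8.9 -7.274221559675805e-05
[ 0.62382995 -0.15313255  0.08      ] (array([ 9.97,  0.06, -0.16]), np.float64(0.0738823384068894))
[[315.9  97.6]
 [316.1 173.6]
 [287.9 184.8]
 [344.3 184.8]]
```

View pics/w7.png

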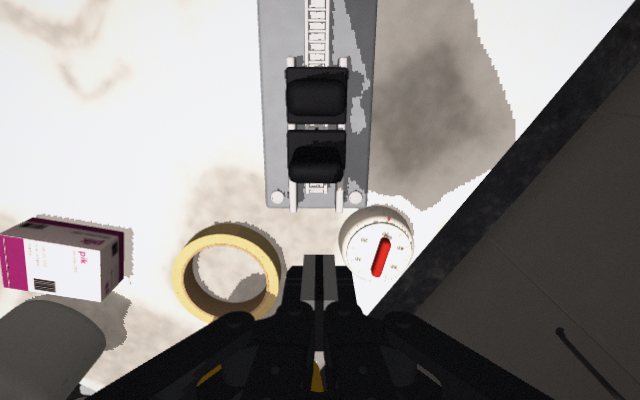

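View pics/side7.png

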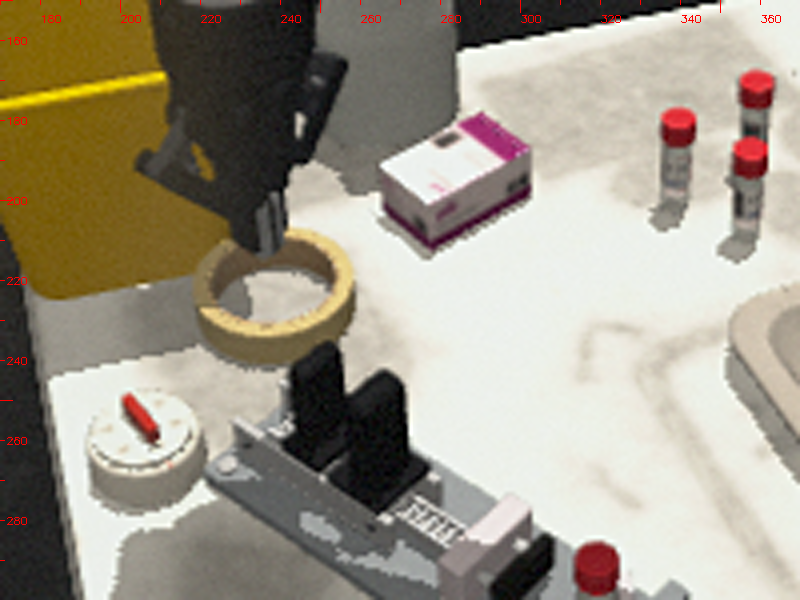

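>>> {"api": "send_rows", "payload": {"moves": [[[2, 0, -0.1, 0], [4.5, 0, -0.1, 0], [7, 0, -0.1, 0], [9, 0, -0.1, 0], [10, 0, -0.1, 0], [10, 0, -0.1, 0], [10, 0, -0.1, 0]]]}}

```text
clock: 9.58
ee_pos: [0.6243, -0.1533, 0.082]
orientation: [95.7, 90.0, 174.7]
contact_force: [0.1, -0.6, -0.2]
finger_gap: 0.0003
```

```bash
python3 - <<'E'
from h import *
from bench import optics,state
import pickle
s=state(); print(s["ee_pos"],s["clock"],s["finger_gap"],s["contact_force"])
xd=np.array([np.cos(np.radians(168.9)),np.sin(np.radians(168.9))]);d=s["ee_pos"][:2]-[.510,-.1308]; print("clampxy",d@xd,d@np.array([-xd[1],xd[0]]))
b=optics.snapshot("side");crop(b,190,180,160,140,5,"pics/side8.png")
E
```

```text
[ 0.62426537 -0.15325538  0.08196318] 9.5833 0.0002705211019808315 [ 0.08903614 -0.55561059 -0.16242849]
clampxy -0.11645092149057899 3.670303062381216e-05
```

View pics/side8.png

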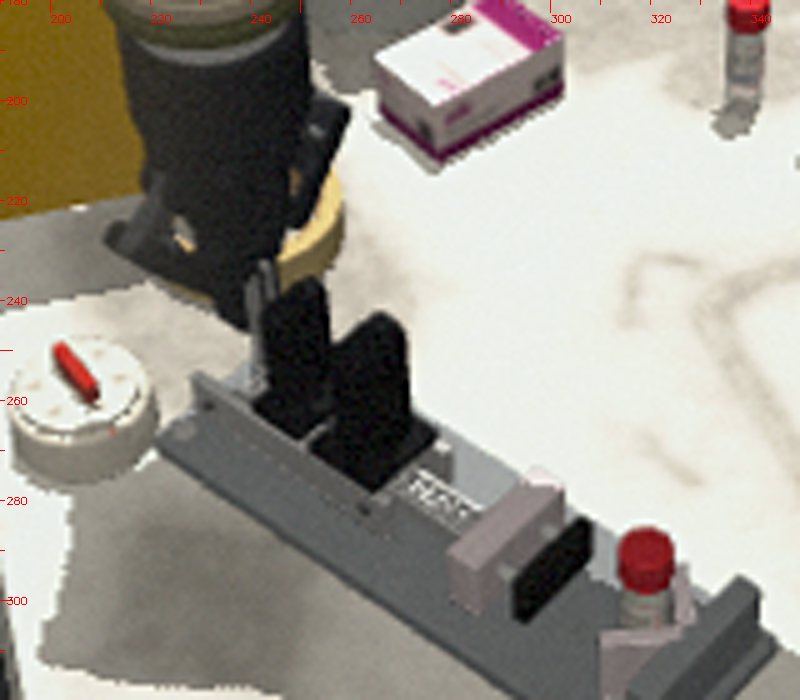

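>>> {"api": "send_rows", "payload": {"moves": [[[0, 0.3, 0, 0], [0, 0.6, 0, 0], [0, 0.9, 0, 0], [0, 1.1, 0, 0], [0, 1.3, 0, 0], [0, 1.5, 0, 0], [0, 1.6, 0, 0], [0, 1.6, 0, 0]]]}}

```text
clock: 10.3
ee_pos: [0.6094, -0.1505, 0.0821]
orientation: [-85.4, 89.9, -6.5]
contact_force: [2.5, -0.8, 1.7]
finger_gap: 0.0001
```

```bash
cat > look.py <<'E'
import sys
from h import *
from bench import optics,state
n=sys.argv[1]
s=state(); xd=np.array([np.cos(np.radians(168.9)),np.sin(np.radians(168.9))]);d=s["ee_pos"][:2]-[.510,-.1308]
f=s["contact_force"]; print(s["clock"],"clamp x,y mm",1000*d@xd,1000*d@np.array([-xd[1],xd[0]]),"z",s["ee_pos"][2],"Fx",f[:2]@xd,"F",f.round(1))
w=optics.snapshot("wrist");b=optics.snapshot("side");a=optics.snapshot("scene")
import pickle; pickle.dump((w,b,a),open(f"L{n}.pkl","wb"))
crop(b,235,225,120,110,6,f"pics/L{n}b.png")
crop(a,185,160,125,95,6,f"pics/L{n}a.png")
E
python3 look.py 1
```

```text
10.3 clamp x,y mm -101.3516751087102 0.19805094921037658 z 0.08213669125361747 Fx -2.5947957829053787 F [ 2.5 -0.8  1.7]
```

View pics/L1b.png

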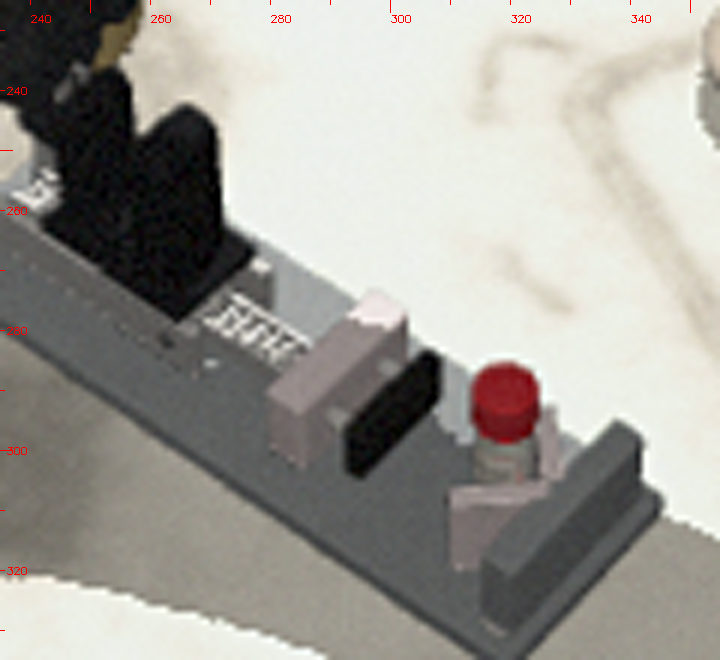

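>>> {"api": "send_rows", "payload": {"moves": [[[0, 0.2, 0, 0], [0, 0.4, 0, 0], [0, 0.6, 0, 0], [0, 0.8, 0, 0], [0, 1.0, 0, 0], [0, 1.1, 0, 0], [0, 1.1, 0, 0]]]}}

```text
clock: 11.03
ee_pos: [0.5994, -0.1484, 0.0819]
orientation: [-73.1, 89.9, 5.8]
contact_force: [6.6, -1.1, -0.5]
finger_gap: 0.0
```

```bash
python3 look.py 2
```

```text
11.0333 clamp x,y mm -91.1070530549385 0.07393370702403647 z 0.08189855714650006 Fx -6.637487771459326 F [ 6.6 -1.1 -0.5]
```

View pics/L2b.png

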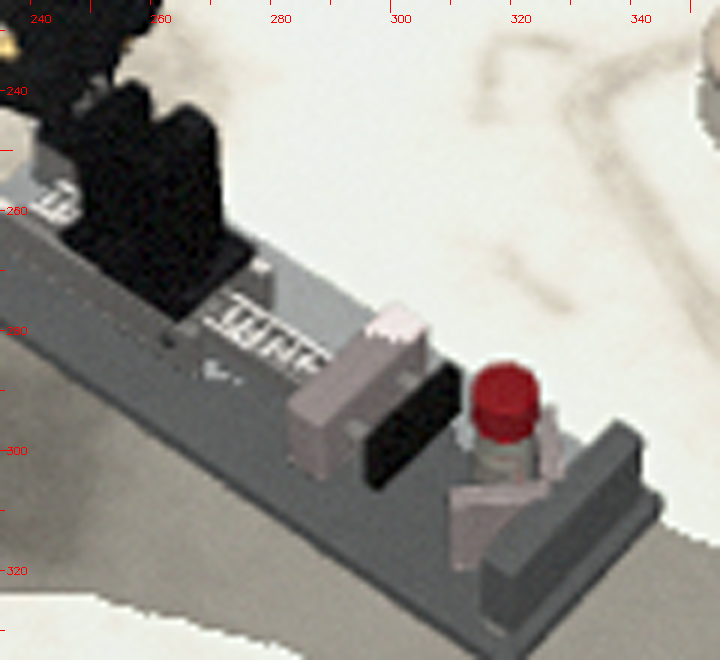

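>>> {"api": "send_rows", "payload": {"moves": [[[0, 0.15, 0, 0], [0, 0.25, 0, 0], [0, 0.35, 0, 0], [0, 0.35, 0, 0], [0, 0.35, 0, 0]]]}}

```text
clock: 11.6
ee_pos: [0.5961, -0.1478, 0.0819]
orientation: [-72.8, 89.9, 6.1]
contact_force: [6.6, -1.0, 0.0]
finger_gap: 0.0004
```

>>> {"api": "send_rows", "payload": {"moves": [[[0, -0.3, 0, 0], [0, -0.6, 0, 0], [0, -0.9, 0, 0], [0, -1.2, 0, 0], [0, -1.5, 0, 0], [0, -1.8, 0, 0], [0, -1.9, 0, 0], [0, -1.9, 0, 0], [0, -1.9, 0, 0]]]}}

```text
clock: 12.35
ee_pos: [0.6133, -0.1514, 0.0815]
orientation: [81.1, 90.0, 160.1]
contact_force: [2.1, 0.3, -1.9]
finger_gap: 0.0003
```

```bash
python3 look.py 3
```

```text
12.35 clamp x,y mm -105.37580277460492 0.2937245201894145 z 0.08151645146327342 Fx -2.038485512523753 F [ 2.1  0.3 -1.9]
```

View pics/L3b.png

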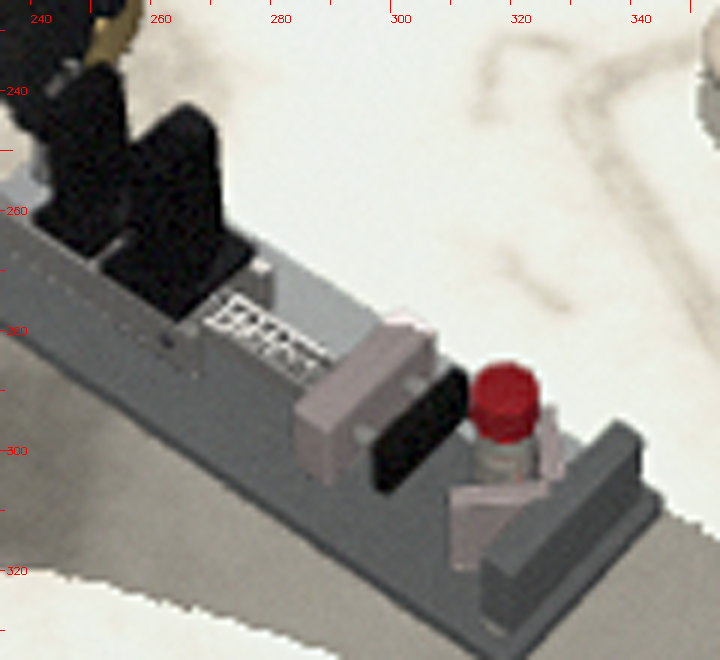

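>>> {"api": "send_rows", "payload": {"moves": [[[0, -0.2, 0, 0], [0, -0.3, 0, 0], [0, -0.3, 0, 0]]]}}

```text
clock: 12.75
ee_pos: [0.6162, -0.1519, 0.0817]
orientation: [112.8, 90.0, -168.3]
contact_force: [-0.7, -0.1, -0.2]
finger_gap: -0.0001
```

```bash
cat > jaw.py <<'E'
import sys,pickle
from h import *
PO=[.510,-.1308,np.radians(168.9)]
def adv(k1,k2,v=None):
    # jaw shift (mm) between two looks: pure image registration of jaw region in side view along projected clamp x
    b1=pickle.load(open(f"L{k1}.pkl","rb"))[1];b2=pickle.load(open(f"L{k2}.pkl","rb"))[1]
    return b1,b2
def f(p): return proj(p[0],T(PO,p[1]))[0]
E
python3 - <<'E'
from jaw import *
import pickle
from bench import state
s=state();print(s["contact_force"].round(1),s["ee_pos"])
b=pickle.load(open("L3.pkl","rb"))[1]
for x in (.04,.05,.06,.07,.08,.09): print(x,proj(b,T(PO,[[x,.023,.045],[x,-.023,.045],[x,-.023,.019]])).round(1).tolist())
E
```

```text
[-0.7 -0.1 -0.2] [ 0.61620276 -0.15194058  0.08173641]
0.04 [[301.1, 279.0], [286.9, 292.4], [287.3, 300.2]]
0.05 [[304.7, 281.3], [290.6, 294.8], [290.9, 302.7]]
0.06 [[308.4, 283.6], [294.3, 297.2], [294.6, 305.1]]
0.07 [[312.2, 285.9], [298.1, 299.7], [298.3, 307.5]]
0.08 [[315.9, 288.3], [301.9, 302.2], [302.0, 310.0]]
0.09 [[319.7, 290.7], [305.7, 304.7], [305.8, 312.5]]
```

>>> {"api": "send_rows", "payload": {"moves": [[[0, 0.25, 0, 0], [0, 0.5, 0, 0], [0, 0.75, 0, 0], [0, 1.0, 0, 0], [0, 1.25, 0, 0], [0, 1.5, 0, 0], [0, 1.75, 0, 0], [0, 2.0, 0, 0], [0, 2.05, 0, 0], [0, 2.05, 0, 0]]]}}

```text
clock: 13.58
ee_pos: [0.5976, -0.1482, 0.082]
orientation: [-76.2, 89.8, 2.7]
contact_force: [6.6, -0.7, -4.3]
finger_gap: 0.0
```

```bash
python3 look.py 4
```

```text
13.5833 clamp x,y mm -89.3473611762196 0.2136580102446426 z 0.08197925941420409 Fx -6.585840875622299 F [ 6.6 -0.7 -4.3]
```

View pics/L4b.png

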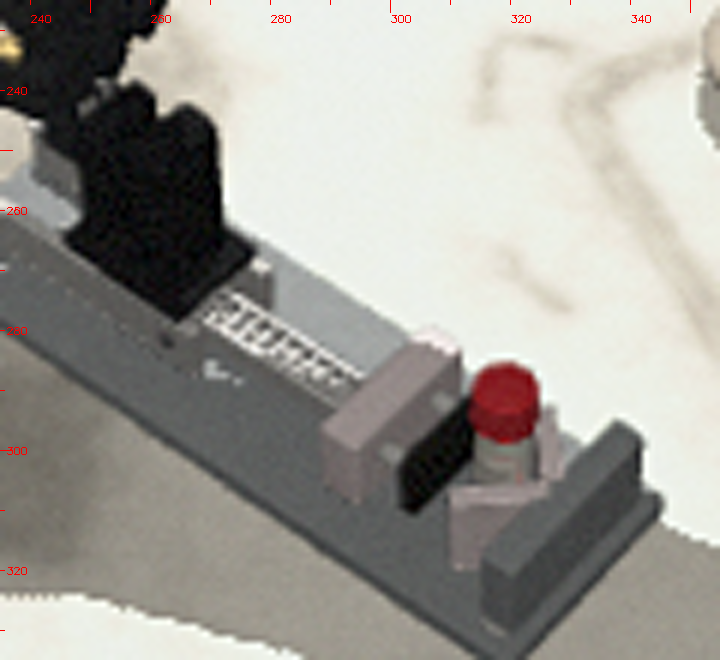

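>>> {"api": "send_rows", "payload": {"moves": [[[0, 0.1, 0, 0], [0, 0.15, 0, 0], [0, 0.15, 0, 0], [0, -0.2, 0, 0], [0, -0.6, 0, 0], [0, -1.0, 0, 0], [0, -1.4, 0, 0], [0, -1.8, 0, 0], [0, -2.05, 0, 0], [0, -2.05, 0, 0]]]}}

```text
clock: 14.57
ee_pos: [0.6165, -0.152, 0.0816]
orientation: [93.9, 90.0, 172.8]
contact_force: [0.7, 0.1, -0.5]
finger_gap: -0.0
```

>>> {"api": "send_rows", "payload": {"moves": [[[0, 0, 0, 0], [0, 0, 0, 0]]]}}

```text
clock: 14.73
ee_pos: [0.616, -0.1519, 0.0816]
orientation: [100.8, 90.0, 179.8]
contact_force: [0.9, -0.9, 0.1]
finger_gap: -0.0
```

>>> {"api": "send_rows", "payload": {"moves": [[[0, 0.25, 0, 0], [0, 0.5, 0, 0], [0, 0.7, 0, 0], [0, 0.9, 0, 0], [0, 1.05, 0, 0], [0, 1.2, 0, 0], [0, 1.2, 0, 0], [0, 1.2, 0, 0]]]}}

```text
clock: 15.4
ee_pos: [0.6057, -0.1498, 0.082]
orientation: [-76.9, 89.9, 2.0]
contact_force: [5.3, -1.3, -3.9]
finger_gap: 0.0001
```

```bash
python3 look.py 5
```

```text
15.4 clamp x,y mm -97.61535692599342 0.21021205662602027 z 0.08195309348514598 Fx -5.436989268845438 F [ 5.3 -1.3 -3.9]
```

View pics/L5b.png

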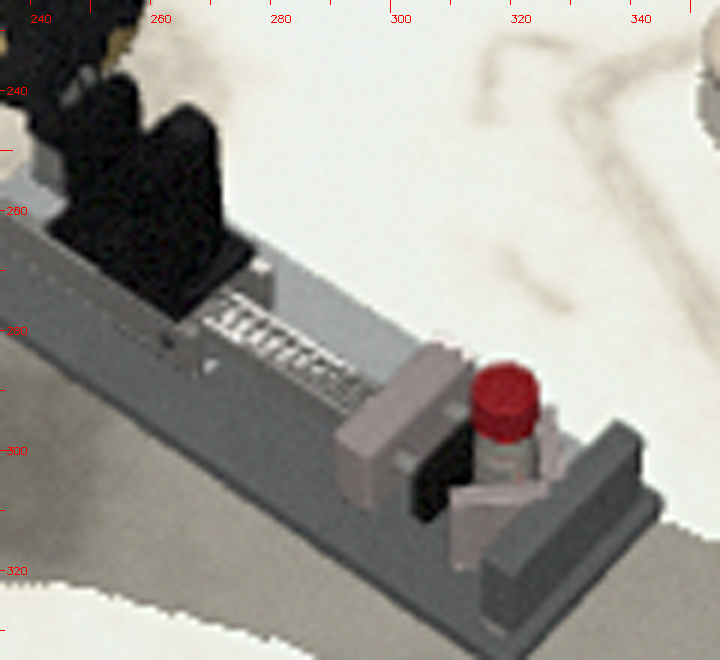

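>>> {"api": "send_rows", "payload": {"moves": [[[0, 0.2, 0, 0], [0, 0.4, 0, 0], [0, 0.55, 0, 0], [0, 0.7, 0, 0], [0, 0.8, 0, 0], [0, 0.9, 0, 0], [0, 0.95, 0, 0], [0, 0.95, 0, 0]]]}}

```text
clock: 16.22
ee_pos: [0.5973, -0.1481, 0.082]
orientation: [-76.0, 89.8, 2.9]
contact_force: [8.1, -1.5, -6.4]
finger_gap: 0.0
```

```bash
python3 look.py 6
```

```text
16.2167 clamp x,y mm -88.95235736021895 0.1665361602607882 z 0.08201033871466892 Fx -8.275662381083063 F [ 8.1 -1.5 -6.4]
```

View pics/L6b.png

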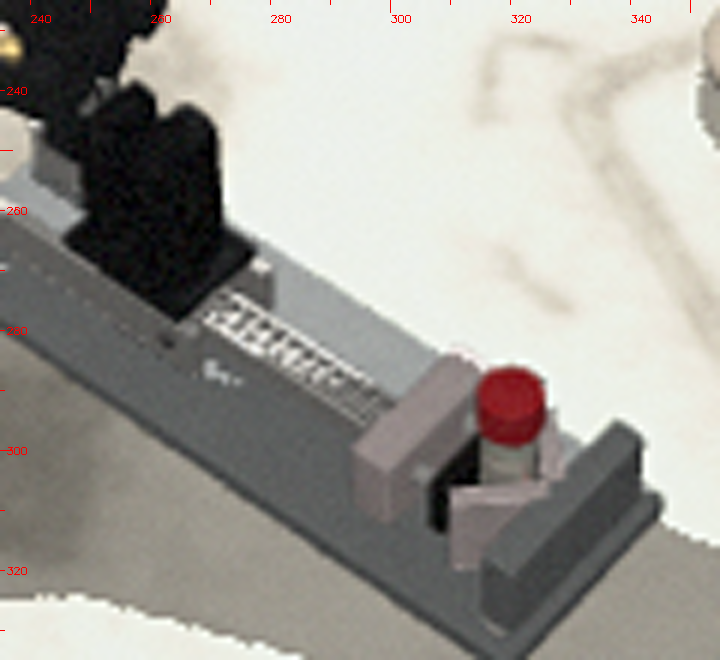

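View pics/L6a.png

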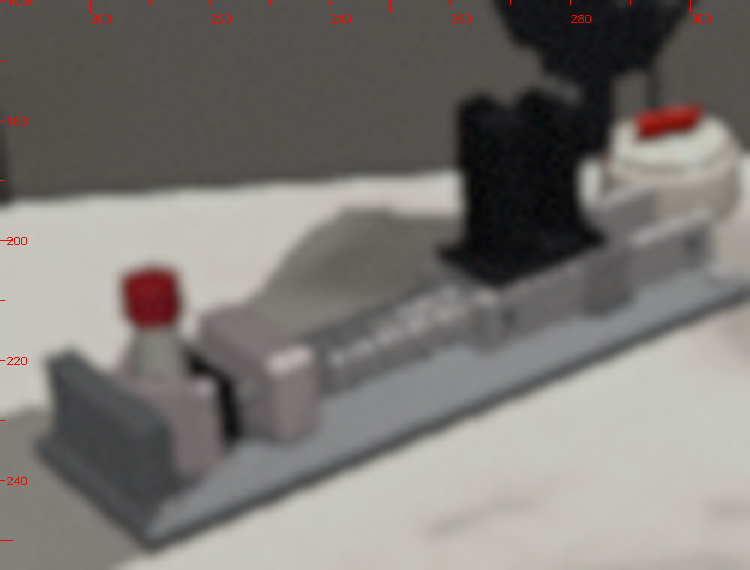

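>>> {"api": "send_rows", "payload": {"moves": [[[0, -0.3, 0, 0], [0, -0.6, 0, 0], [0, -0.9, 0, 0], [0, -1.2, 0, 0], [0, -1.5, 0, 0], [0, -1.8, 0, 0], [0, -1.95, 0, 0], [0, -1.95, 0, 0], [0, -1.95, 0, 0]]]}}

```text
clock: 17.12
ee_pos: [0.6139, -0.1515, 0.0815]
orientation: [100.5, 89.9, 179.5]
contact_force: [0.2, -0.2, 0.5]
finger_gap: -0.0
```

>>> {"api": "send_rows", "payload": {"moves": [[[0, 0.2, 0, 0], [0, 0.35, 0, 0], [0, 0.45, 0, 0], [0, 0.5, 0, 0], [0, 0.55, 0, 0], [0, 0.55, 0, 0], [0, 0.55, 0, 0]]]}}

```text
clock: 17.7
ee_pos: [0.6106, -0.1508, 0.0819]
orientation: [-76.7, 89.8, 2.2]
contact_force: [7.7, -1.5, -4.9]
finger_gap: -0.0001
```

```bash
python3 look.py 7
```

```text
17.7 clamp x,y mm -102.55360837427442 0.24933821283688135 z 0.08190996305701148 Fx -7.822896485129511 F [ 7.7 -1.5 -4.9]
```

View pics/L7b.png

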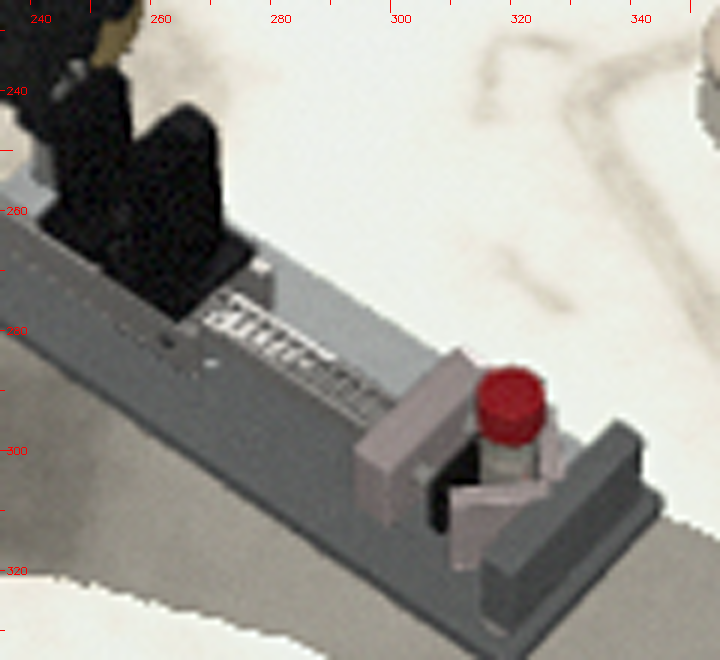

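>>> {"api": "send_rows", "payload": {"moves": [[[0, 0.1, 0, 0], [0, 0.2, 0, 0], [0, 0.3, 0, 0], [0, 0.3, 0, 0], [0, 0.3, 0, 0], [0, 0.3, 0, 0]]]}}

```text
clock: 18.35
ee_pos: [0.6084, -0.1504, 0.082]
orientation: [-77.2, 89.7, 1.7]
contact_force: [10.2, -2.3, -7.1]
finger_gap: -0.0001
```

```bash
python3 look.py 8
```

```text
18.35 clamp x,y mm -100.37903888718846 0.28083056023567365 z 0.08200813760053313 Fx -10.498722649494269 F [10.2 -2.3 -7.1]
```

View pics/L8b.png

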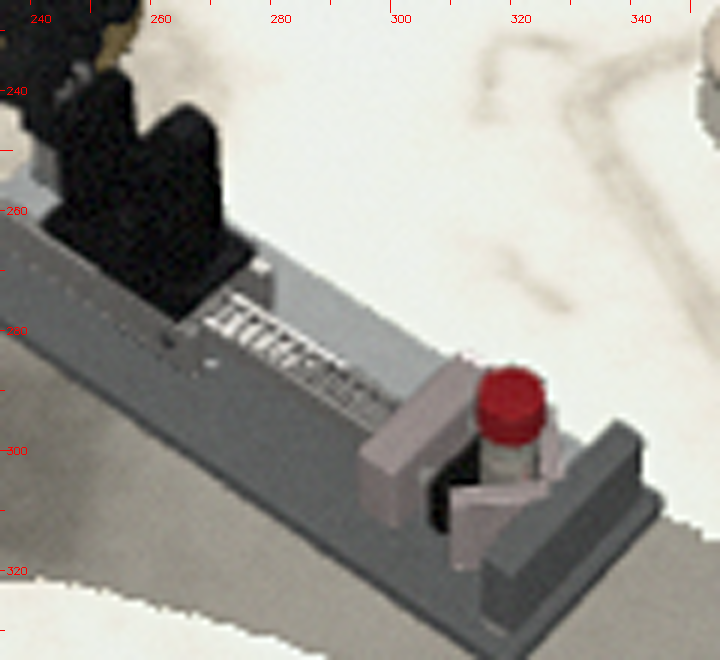

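>>> {"api": "send_rows", "payload": {"moves": [[[0, 0.1, 0, 0], [0, 0.2, 0, 0], [0, 0.3, 0, 0], [0, 0.3, 0, 0], [0, 0.3, 0, 0], [0, 0.3, 0, 0]]]}}

```text
clock: 19.0
ee_pos: [0.6064, -0.15, 0.0821]
orientation: [-76.9, 89.6, 2.0]
contact_force: [11.7, -3.0, -9.2]
finger_gap: -0.0
```

```bash
python3 look.py 9; python3 - <<'E'
import pickle
from h import *
for k in (6,9):
    w,b,a=pickle.load(open(f"L{k}.pkl","rb"))
    crop(b,288,275,60,55,10,f"pics/z{k}.png")
w,b,a=pickle.load(open("L9.pkl","rb")); cv2.imwrite("pics/w9.png",w["pixels"][:,:,::-1])
E
```

```text
19.0 clamp x,y mm -98.26634247309102 0.24708906962516722 z 0.08208587166715958 Fx -12.068893823357179 F [11.7 -3.  -9.2]
```

View pics/z6.png

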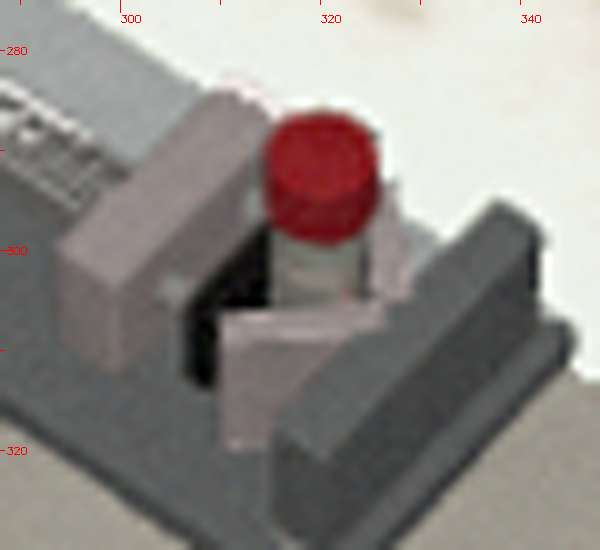

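View pics/z9.png

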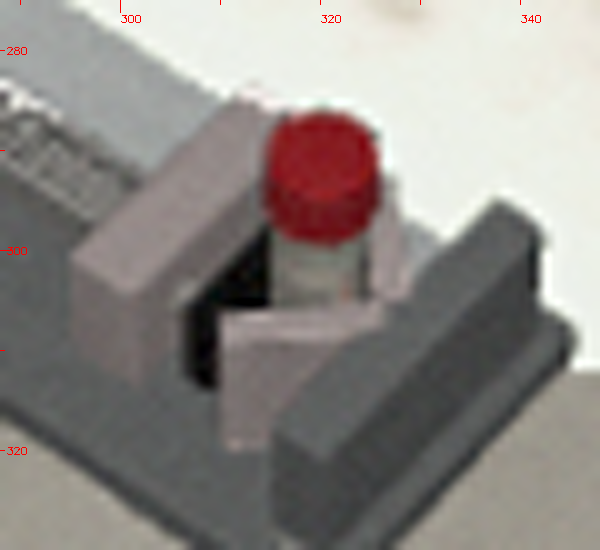

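View pics/w9.png

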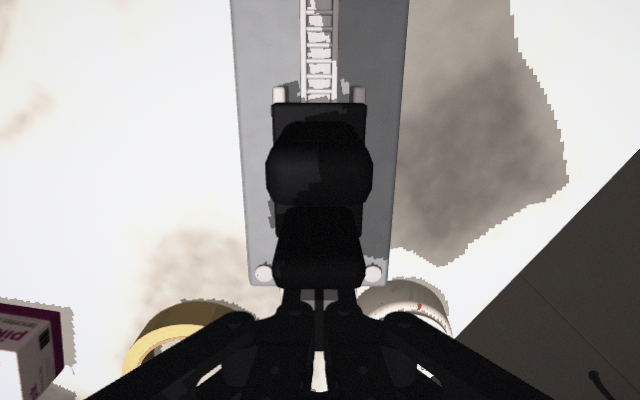

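View pics/L9a.png

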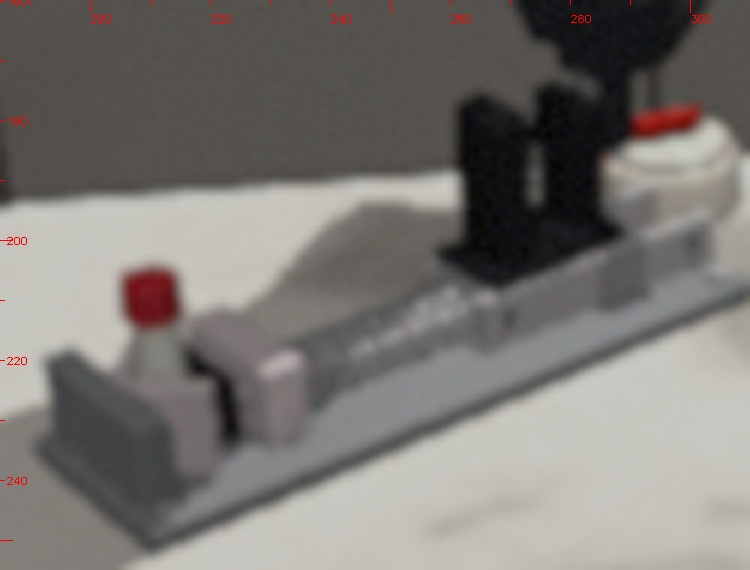

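```bash
cat > trk.py <<'E'
import pickle
from h import *
def load(k): return pickle.load(open(f"L{k}.pkl","rb"))[1]["pixels"]
U=8
def up(im): return cv2.resize(im,None,fx=U,fy=U,interpolation=cv2.INTER_CUBIC)
def track(k1,k2,box,rng=8):
    A=up(load(k1));B=up(load(k2)); x0,y0,x1,y1=[v*U for v in box]
    t=A[y0:y1,x0:x1]; r=rng*U
    s=B[y0-r:y1+r,x0-r:x1+r]; m=cv2.matchTemplate(s,t,cv2.TM_CCOEFF_NORMED); _,v,_,l=cv2.minMaxLoc(m)
    return (l[0]-r)/U,(l[1]-r)/U,round(v,3)
E
python3 - <<'E'
from trk import *
d=np.array([.375,.243]); 
for a,b in ((5,6),(6,7),(6,8),(6,9),(7,8),(8,9)):
    x0={5:290,6:293,7:294,8:294}[a]; y0={5:291,6:293,7:294,8:294}[a]
    j=track(a,b,(x0-2,y0,x0+12,y0+21)); print(a,b,"jaw",j,"mm",np.dot(j[:2],d)/(d@d))
for a,b in ((4,5),): 
    j=track(a,b,(286,289,300,311)); print(a,b,j,np.dot(j[:2],d)/(d@d)); j=track(a,b,(300,300,308,313)); print("pad",j,np.dot(j[:2],d)/(d@d))
for b in (7,8,9):
    print("pad 6->",b,track(6,b,(303,300,309,316),4),"cap",track(6,b,(313,284,328,301),4))
print("pad5-6",track(5,6,(301,303,308,315)),"cap",track(5,6,(312,284,325,301)))
E
```

```text
5 6 jaw (3.125, 2.125, 0.982) mm 8.455031701673729
6 7 jaw (0.125, 0.125, 0.986) mm 0.3868806154031071
6 8 jaw (0.875, 0.625, 0.978) mm 2.4039183869707625
6 9 jaw (1.375, 1.0, 0.967) mm 3.799317888157697
7 8 jaw (0.5, 0.5, 0.969) mm 1.5475224616124283
8 9 jaw (0.375, 0.375, 0.976) mm 1.1606418462093213
4 5 (2.125, 1.375, 0.967) 5.664232699299859
pad (2.0, 1.625, 0.972) 5.733720965173233
pad 6-> 7 (0.0, 0.0, 0.995) cap (0.0, 0.0, 0.995)
pad 6-> 8 (0.0, 0.125, 0.981) cap (0.0, 0.0, 0.993)
pad 6-> 9 (0.125, 0.25, 0.958) cap (0.0, 0.0, 0.991)
pad5-6 (2.125, 1.75, 0.909) cap (1.0, 0.625, 0.958)
```

>>> {"api": "send_rows", "payload": {"moves": [[[0, 0.05, 0, 0], [0, 0.1, 0, 0], [0, 0.13, 0, 0], [0, 0.13, 0, 0], [0, 0.13, 0, 0], [0, 0.13, 0, 0], [0, 0.13, 0, 0], [0, 0.13, 0, 0]]]}}

```text
clock: 19.82
ee_pos: [0.6056, -0.1498, 0.0821]
orientation: [-76.6, 89.6, 2.3]
contact_force: [14.0, -3.9, -10.5]
finger_gap: 0.0002
```

```bash
python3 look.py 10;  python3 - <<'E'
from trk import *
d=np.array([.375,.243])
for a in (5,6,7):
    x0={5:290,6:293,7:294}[a]; y0={5:291,6:293,7:294}[a]
    j=track(a,10,(x0-2,y0,x0+12,y0+21)); print(a,"jaw",j,"mm",np.dot(j[:2],d)/(d@d))
print("cap",track(6,10,(313,284,328,301),4))
# gap between jaw and pad in upsampled crops: free (L4) and now
w,b,a=pickle.load(open("L10.pkl","rb")); w4,b4,a4=pickle.load(open("L4.pkl","rb"))
crop(b,285,280,50,45,7,"pics/t1.png");crop(b4,280,277,50,45,7,"pics/t2.png")
cv2.imwrite("pics/z10.png",np.hstack([cv2.imread("pics/t2.png"),cv2.imread("pics/t1.png")]))
E
```

```text
19.8167 clamp x,y mm -97.43987877439424 0.27549702715037533 z 0.08210421657111601 Fx -14.470523298721812 F [ 14.   -3.9 -10.5]
5 jaw (4.625, 3.25, 0.954) mm 12.641230205234534
6 jaw (1.5, 1.125, 0.96) mm 4.186198503560805
7 jaw (1.0, 1.0, 0.903) mm 3.0950449232248567
cap (0.125, 0.0, 0.992)
```

View pics/z10.png

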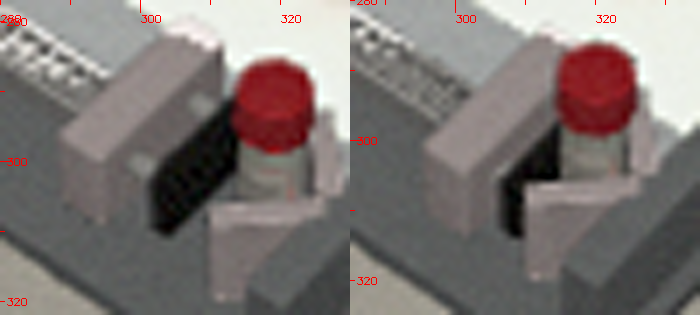

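>>> {"api": "send_rows", "payload": {"moves": [[[0, 0, 0, 0], [0, 0, 0, 0], [0, 0, 0, 0], [0, 0, 0, 0], [0, 0, 0, 0], [0, 0, 0, 0], [0, 0, 0, 0], [0, 0, 0, 0]]]}}

```text
clock: 20.63
ee_pos: [0.6056, -0.1498, 0.0821]
orientation: [-76.6, 89.6, 2.3]
contact_force: [14.1, -4.3, -10.2]
finger_gap: -0.0001
```

```bash
python3 look.py 11;  python3 - <<'E'
from trk import *
d=np.array([.375,.243])
j=track(10,11,(292,293,308,316)); print(j)
w,b,a=pickle.load(open("L11.pkl","rb")); cv2.imwrite("pics/s11.png",b["pixels"][:,:,::-1])
E
```

```text
20.6333 clamp x,y mm -97.44052323242768 0.26768671014177037 z 0.08211257541900782 Fx -14.659602647825155 F [ 14.1  -4.3 -10.2]
(0.0, 0.0, 0.994)
```

View pics/s11.png

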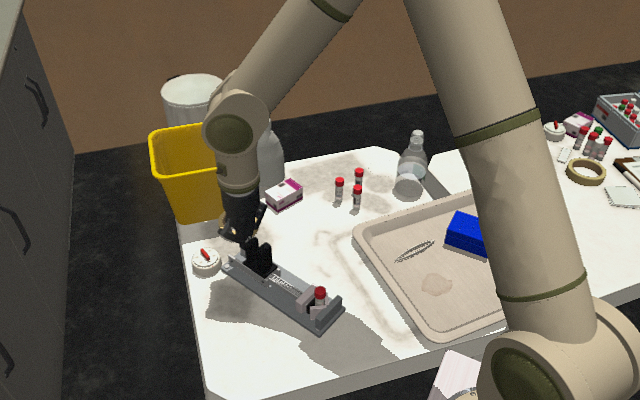

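```bash
python3 -c "
from bench import order,state
print(order.job_done()); print(state()['clock'])"
```

```text
the job is handed in; nothing more can be done
None
the job is handed in; nothing more can be done
```

I picked up the leftmost vial and stood it upright in the mouth of the V. After letting go, I pumped the trigger with the closed fingers: three long strokes, then a fourth that I am still holding. The job is handed in at about 20.6 s, with the trigger squeezed.

**Vial:** it is upright in the V. The pad pushed it about 2.7 mm further in on the third stroke, and it has not moved since.

**Pad:** it is pushed back about half-way, but I could not measure it directly and the estimates differ:

| Check | Pad pushed in (of 12 mm) |
|---|---|
| Push on the trigger, steady at 14.5 N | about 6.0 mm |
| Finger travel | about 6.6 mm |
| Jaw movement in the side camera | about 5.3–6.2 mm |
| Gap between jaw and pad in the side camera (rough) | about 7 mm |

**Hold:** over the last 0.8 s, the arm position, the push and the jaw in the side picture did not change. There is also about 10 N of vertical force on the fingers, probably friction against the trigger. It was steady too.

**Timer, carton and tape:** the arm never touched them. In the last side view the timer and carton look as they did at the start; the gripper hides the tape there, but the other views show nothing moved.

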